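Shut the drawer and crank the coffee mill through its heavy point

TASK

Get the hand coffee mill ready and grind with it: push its grounds drawer fully home, then take the crank by its knob and turn it clockwise (seen from above) at a slow, steady pace of some four seconds a turn, never letting it race ahead or spring back at the heavy point in each turn, until the knob has come round over the drawer for the third time; let go of it there. The mill stands loose on small hard feet on the smooth steel, so lean on the knob as you turn or the heavy point will swing the whole mill round: it must stay standing where it is, and the things around it must not be knocked.

Things in the scene. Friction and masses are not known exactly. Their poses are not given: they have to be found in the camera images.
- mill: Oak box mill: box 150 mm square, dark plinth 180 mm, dark top board 170 mm (top at 119 mm), steel dome 120 mm across to 147 mm, crank above. About 2.7 kg, loose on four feet 78 mm each way from its middle, friction on the counter about 0.4. Origin: centre of its underside, under the crank's axis. x points from the drawer side (-x) to its back, z up.
- mill_front (a point): Point on the mill's top, at the middle of its front edge (85 mm in front of the crank's axis, 119 mm above the mill's underside). Axes as the mill's.
- drawer (a joint): How far the grounds drawer stands out of the mill, m: 0 is home against its stop, it starts 20 to 45 mm out; it slides with under 2 N.
- drawer_knob (a point): Front face of the drawer's steel knob (20 mm across, standing 20 mm off the 122 x 50 mm drawer front), 50 mm above the mill's underside; 102 mm in front of the crank's axis when the drawer is home. Axes as the mill's.
- crank (a joint): Crank angle, rad, growing clockwise from above and counting on: 0, 2 pi, 4 pi have the arm straight over the drawer for the 1st, 2nd, 3rd time; starts at -5.0 to -4.05. Turns with 0.15 N m, but within 0.65 rad of the arm pointing to the mill's back (-pi, pi, 3 pi) a spring first resists with up to 0.75 N m (8 N at the knob), then past that point drives the crank on.
- knob (a point): Middle of the light wooden crank knob (35 mm across, 38 mm high, upright, spins freely on its pin), 90 mm from the crank's vertical axis, 187 mm above the mill's underside. The crank arm (18 mm wide) runs below it, top at 159 mm; a collar and a 12 mm pin join them.
- canister: Coffee tin beside the mill, 84 mm across, 105 mm high; origin: centre of its underside. To be left alone.
- mug: White mug on the mill's other side, 80 mm across, 90 mm high, with a handle; origin: centre of its underside. To be left alone.
- scoop: Steel spoon 130 mm long lying behind the mill; origin: under its middle. To be left alone.
- brush: Cleaning brush 140 mm long lying behind the mill; origin: under its middle. To be left alone.
- bowl: White bowl 130 mm across, 55 mm high, off to the left; origin: centre of its underside. To be left alone.
- tumbler: Blue plastic tumbler 72 mm across, 85 mm high, off to the left; origin: centre of its underside. To be left alone.

How it is judged:
By the outcome, as a careful person would: the job done as asked, in the order asked, and still so for the second after the job is handed in, with the robot touching nothing.
It also fails if it takes over 72 s, if anything falls off the work surface, if the arm or the gripper's body presses on something with over 40 N, if the wrist force passes 120 N, or if a joint passes its speed limit or range.

ROBOT

A 6-joint arm with a two-finger parallel gripper is mounted at the origin on the work surface. World frame = base frame: x ahead of the robot, y to its left, z up, the work surface at z = 0. Lengths are in mm, angles in degrees, forces in N, time in s.
With the tool pointing down it reaches from about 225 to 875 mm from the base axis. Payload 3.4 kg.
Tool frame: the origin (TCP) lies midway between the tips of the shut fingers; the grasp point (between the pads) lies 19 mm behind it; x points along the fingers, z is the direction in which the jaws open and shut, and the axes are right-handed (so a half turn about x gives the same grasp; the last joint's range is limited). The gripper opens to 85 mm and grips with 20 to 120 N. Pads are 22 mm wide; open, the fingers measure 114 mm over their backs; the gripper's body (76 mm by 85 mm) begins 54 mm behind the grasp point. The pads swing forward as they close: fully open they stand 13 mm farther back than shut.
Start: joints at [-73.969, 15.808, 86.224, -0, 77.962, -6.933], TCP at [224.342, -529.469, 196.128] pointing down, gripper open.
Joint ranges: [-165.64, 165.64], [-43.16, 119.46], [12.63, 154.43], [-67.54, 247.53], [6.08, 155.33], [-154.97, 154.97]. Speed limits (degrees/s): [147.25, 147.25, 180, 180, 180, 180].

INTERFACE

Orientations are given as [roll, pitch, yaw] about the fixed x, y, z axes, in that order (R = Rz(yaw) Ry(pitch) Rx(roll)).
In Python, from rig import manip gives the robot as it stands. The module is installed in compiled form; this text tells all that it offers.
- The arm moves only by the tool carry_out, never from a script. Its argument "motion" is a list of rows, each a list of 7 numbers: the opening, from 0 (shut) to 1 (fully open), then the shift along the tool's x, y, z in m, then the turn, a rotation vector about the tool's x, y, z in degrees. A call has 1 to 20 rows; each row shifts and turns the commanded pose from where the row before left it, along the tool's axes as they then stand; what a row does not reach is not made up. A row lasts 1/12 s, in which the tool goes at most 41.7 mm and 7.16 degrees, less where a joint would pass 70% of its speed; a pose out of reach is approached as far as the arm can. A call with a gripper value outside its range is refused whole. The fingers move at their own pace and stop on an object; the grip force is fixed at half the most. Time passes only in rows, so rows that do not move let the fingers close. It gives the time, the measured TCP pose, the force and the opening at its end, in the units of the state.
- manip.observe(): the state, without advancing time (a new reading comes with each control period).
- manip.get_image(name): name is "scene" or "side" or "wrist"; returns a dict with "image" (400x640x3 uint8, red, green, blue), "mtx" (3x3 intrinsics, pixels), "distortion" ([k1, k2, p1, p2, k3] as OpenCV has them; the pictures are not rectified), "xyz" and "attitude" of the camera in the world. Camera axes: x right, y down, z forward; pixel columns grow to the right and rows downward; lengths in mm; the calibration is good to about 2 mm. A picture is of the moment at which its call begins. There is no depth.
- manip.finish_job(): hands the job in, once; it reports no verdict.
Trained networks look in a picture, given as the dict that the camera call returned (one of the last four; its "shot" number tells which), for a name from the list of things; names that differ only in an ending like _2 or _b are one class to them, and where a whole thing is asked for, a point or a joint stands for the part that bears it (a point fixed in the world has none). Each returns a list of dicts, best first, with "score" (0 to 1); they miss things now and then, are a little off and sometimes report something else, mostly with a low value. They report only what shows in the picture. A call takes as long as a camera call.
- manip.outline_of(picture, label): "region" (400x640 bool, what is visible of it) and "bbox" ([left, top, right, bottom] in pixels, round what is visible of it).
The state is a dict: "t": time; "qpos": joint angles; "qvel": joint speeds; "tau": joint torques, N m; "tcp_pos": TCP position; "tcp_rot": TCP orientation; "wrist_force": force on the tool from outside, world axes, zero at the start; "ft_torque": the same for the moment, N m; "grip_width": opening from 0.0 (shut) to 1.0 (fully open).
Only numpy, scipy, OpenCV 4.12 (cv2) and the standard library are available. Lean on these libraries where they do the work, as an engineer would, in place of code of your own. Each camera call takes 0.05 s, during which the arm holds its last target.

## Working session

There is one attempt and no reset: what is moved stays moved. The work goes in short steps, Python scripts to look and compute and a tool call to move; the robot and the scene stay as the last step left them, time stands still between calls to the robot, and variables do not carry over. Pictures are saved under pics/ and viewed, and the job is handed in when it is done.

Besides the shell and the picture viewer there is one more tool, called after "Emit:" as name([rows], argument=value, ...), one row to a line, values as JSON. carry_out: Moves the arm, as the interface text tells. Its arguments: {"type":"object","properties":{"motion":{"type":"array","items":{"type":"array","items":{"type":"number"}}}},"required":["motion"]}

```bash
mkdir -p pics; ls
cat > h.py <<'E'
import numpy as np, cv2
from rig import manip
def save(p,n): cv2.imwrite('pics/'+n+'.png',cv2.cvtColor(p['image'],cv2.COLOR_RGB2BGR))
E
python3 - <<'E'
from h import *
print(manip.observe())
for n in ['scene','side','wrist']:
    p=manip.get_image(n); save(p,n+'0'); print({k:v for k,v in p.items() if k!='image'})
    for l in ['mill','knob','drawer_knob','canister','mug','scoop','brush']:
        print(l,[(round(d['score'],2),d['bbox']) for d in manip.outline_of(p,l)][:2])
E
```

```text
pics
{'t': 0.0, 'qpos': array([-7.39669011e+01,  1.58463620e+01,  8.62937365e+01,  1.87710891e-03,
        7.79606529e+01, -6.93519865e+00]), 'qvel': array([-0.0742681 , -0.07138517,  0.19579673,  0.0479712 , -0.13228904,
        0.08219205]), 'tau': array([-5.09423699e-04, -4.16778195e+01, -2.45803320e+01, -2.04622502e-04,
        1.11631025e-02, -1.53595374e-05]), 'tcp_pos': array([ 224.20408077, -528.8709529 ,  195.26260663]), 'tcp_rot': array([172.02130629,  89.89923186, 104.98921067]), 'wrist_force': array([ 0.50771652, -0.19371466,  0.43752712]), 'ft_torque': array([ 0.01741534,  0.00113293, -0.03650499]), 'grip_width': 0.9988638040366431}
{'mtx': array([[382.18548875,   0.        , 317.05701747],
       [  0.        , 382.18548875, 204.33443232],
       [  0.        ,   0.        ,   1.        ]]), 'distortion': array([-0.03217389,  0.        ,  0.        ,  0.        ,  0.        ]), 'xyz': array([848.25564082, 541.59948297, 950.90475025]), 'attitude': array([-152.36006703,    0.57635455,  145.00172253]), 'shot': 1}
mill [(0.67, [249.7, 119.4, 338.9, 211.6])]
knob [(0.57, [28
[... 737 characters left out ...]
nob [(0.8, [328.9, 162.6, 359.9, 178.6])]
drawer_knob [(0.72, [354.6, 194.7, 393.4, 228.0])]
canister [(0.71, [291.8, 198.1, 320.8, 240.4])]
mug [(0.84, [370.6, 154.6, 398.8, 187.1])]
scoop [(0.63, [303.5, 186.9, 325.5, 199.1])]
brush []
{'mtx': array([[326.48248941,   0.        , 324.94349739],
       [  0.        , 326.48248941, 198.7021351 ],
       [  0.        ,   0.        ,   1.        ]]), 'distortion': array([-0.05672963,  0.        ,  0.        ,  0.        ,  0.        ]), 'xyz': array([ 289.0649023 , -503.39622907,  372.79892569]), 'attitude': array([ 1.64040486e+02, -2.38555943e-02, -6.70605578e+01]), 'shot': 3}
mill []
knob []
drawer_knob []
canister []
mug []
scoop []
brush []
```

Run:
```python
import cv2
a=cv2.imread('pics/scene0.png')[90:270,200:370];cv2.imwrite('pics/sc.png',cv2.resize(a,None,fx=3.3,fy=3.3,interpolation=cv2.INTER_CUBIC))
a=cv2.imread('pics/side0.png')[130:250,270:420];cv2.imwrite('pics/si.png',cv2.resize(a,None,fx=4.5,fy=4.5,interpolation=cv2.INTER_CUBIC))
```

```text
(no output)
```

View pics/sc.png

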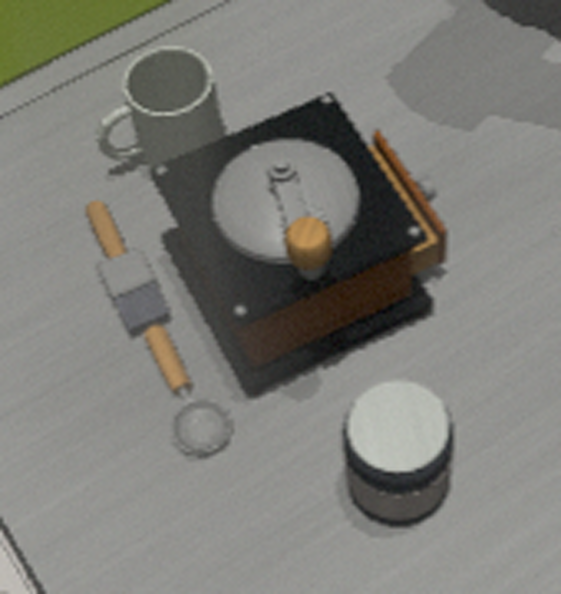

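View pics/si.png

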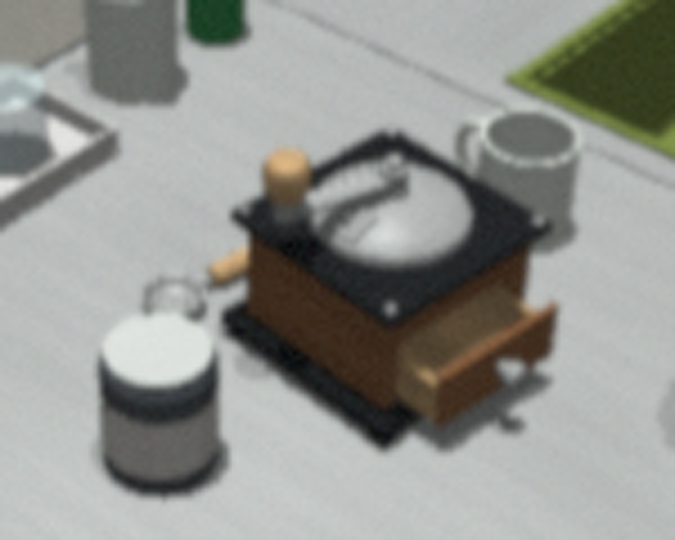

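View pics/scene0.png

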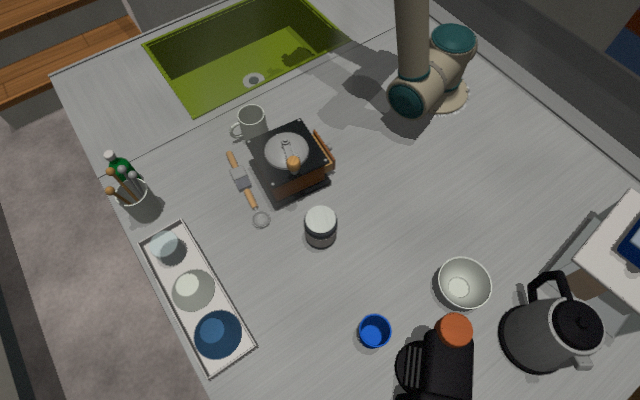

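View pics/wrist0.png

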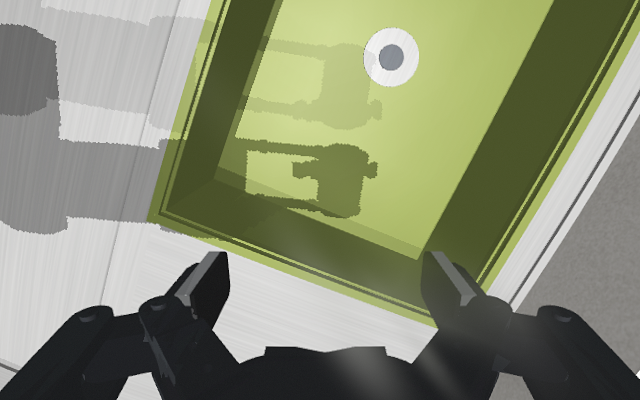

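```bash
cat >> h.py <<'E'
from scipy.spatial.transform import Rotation as Ro
from scipy.optimize import least_squares
CAM={'scene':dict(mtx=np.array([[382.18548875,0,317.05701747],[0,382.18548875,204.33443232],[0,0,1]]),distortion=np.array([-0.03217389,0,0,0,0]),xyz=np.array([848.25564082,541.59948297,950.90475025]),attitude=np.array([-152.36006703,0.57635455,145.00172253])),
'side':dict(mtx=np.array([[454.08312204,0,320.47835782],[0,454.08312204,198.06334238],[0,0,1]]),distortion=np.array([-0.06801592,0,0,0,0]),xyz=np.array([-125.21859756,968.82075177,1026.11897286]),attitude=np.array([-1.29824213e+02,-7.67018713e-02,-1.38223656e+02]))}
def proj(c,P):
    R=Ro.from_euler('xyz',c['attitude'],degrees=True).as_matrix()
    q=(np.atleast_2d(P)-c['xyz'])@R
    return cv2.projectPoints(q.reshape(-1,1,3),np.zeros(3),np.zeros(3),c['mtx'],c['distortion'])[0].reshape(-1,2)
def ray(c,uv):
    n=cv2.undistortPoints(np.array(uv,float).reshape(-1,1,2),c['mtx'],c['distortion']).reshape(-1,2)
    R=Ro.from_euler('xyz',c['attitude'],degrees=True).as_matrix()
    d=np.c_[n,np.ones(len(n))]@R.T
    return d/np.linalg.norm(d,axis=1)[:,None]
def atz(c,uv,z):
    d=ray(c,uv);return c['xyz']+d*((z-c['xyz'][2])/d[:,2])[:,None]
def tri(obs):
    A=np.zeros((3,3));b=np.zeros(3)
    for c,uv in obs:
        d=ray(c,[uv])[0];M=np.eye(3)-np.outer(d,d);A+=M;b+=M@c['xyz']
    return np.linalg.solve(A,b)
E
python3 - <<'E'
from h import *
S=CAM['scene'];D=CAM['side']
s=np.array([(327,99),(161,171),(240,310),(414,231)])/3.3+[200,90]
d=np.array([(540,220),(393,137),(240,215),(390,308)])/4.5+[270,130]
P=np.array([tri([(S,a),(D,b)]) for a,b in zip(s,d)]);print(P.round(1),P.mean(0))
e=P-P.mean(0);print(np.linalg.norm(e,axis=1),np.degrees(np.arctan2(e[:,1],e[:,0])))
print(atz(S,s,119).round(1),atz(D,d,119).round(1))
print('knob',tri([(S,np.array((307,240))/3.3+[200,90]),(D,np.array((287,178))/4.5+[270,130])]))
print('dk',tri([(S,np.array((426,187))/3.3+[200,90]),(D,np.array((512,367))/4.5+[270,130])]))
print('hub',tri([(S,np.array((281,168))/3.3+[200,90]),(D,np.array((395,168))/4.5+[270,130])]))
print('can top',atz(S,np.array([(398,427)])/3.3+[200,90],105))
print('mug top',atz(S,np.array([(170,80)])/3.3+[200,90],90))
E
```

```text
[[493.4 -67.5 119.2]
 [644.7 -87.8 112.4]
 [663.6  67.8 116.5]
 [512.3  85.2 120.4]] [ 5.78516177e+02 -5.70908468e-01  1.17112698e+02]
[108.24851885 109.59937779 109.1528516  108.41037258] [-141.81858077  -52.82184816   38.77073111  127.65296479]
[[494.  -66.2 119. ]
 [646.4 -82.6 119. ]
 [663.4  67.3 119. ]
 [512.2  85.3 119. ]] [[493.8 -69.5 119. ]
 [639.1 -80.4 119. ]
 [661.2  72.6 119. ]
 [513.3  82.8 119. ]]
knob [607.39388569  83.89147305 185.55503835]
dk [450.8725622   17.99706627  56.9355496 ]
hub [578.44528288  -0.62692896 160.98430632]
can top [[617.91863645 212.93486278 105.        ]]
mug top [[ 582.66000326 -186.14547076   90.        ]]
```

```bash
cat >> h.py <<'E'
def Rt(rpy): return Ro.from_euler('xyz',rpy,degrees=True)
def plan(p0,R0,p1,R1,n,op,dec=4):
    """n equal rows straight from pose0 to pose1 (tool-frame rows), rounded; returns rows and end pose"""
    rows=[];p=np.array(p0,float);R=R0
    w=(R1*R0.inv()).as_rotvec()
    for i in range(1,n+1):
        pt=np.array(p0)+(np.array(p1)-p0)*i/n; Rtg=Ro.from_rotvec(w*i/n)*R0
        d=R.inv().apply(pt-p)/1000; rv=(R.inv()*Rtg).as_rotvec(degrees=True)
        row=[op]+[round(x,dec) for x in d]+[round(x,2) for x in rv]
        rows.append(row); p=p+R.apply(np.array(row[1:4]))*1000; R=R*Ro.from_rotvec(row[4:],degrees=True)
    return rows,p,R
def show(rows): print('['+','.join('['+','.join('%g'%(v+0) for v in r)+']' for r in rows)+']')
E
python3 - <<'E'
from h import *
o=manip.observe();R=Rt(o['tcp_rot']);print(R.as_matrix().round(3))
# tilt pose: tool x fwd-down 
u=np.array([np.cos(np.radians(-7)),np.sin(np.radians(-7)),0])
th=np.radians(40)
x=u*np.sin(th)+np.array([0,0,-np.cos(th)]);z=np.array([u[1],-u[0],0])
for s in(1,-1):
    zz=s*z;M=np.c_[x,np.cross(zz,x),zz];print(s,M.round(2),np.degrees((Ro.from_matrix(M)*R.inv()).magnitude()))
E
```

```text
[[ 0.     0.921  0.39 ]
 [-0.     0.39  -0.921]
 [-1.     0.     0.   ]]
1 [[ 0.64  0.76 -0.12]
 [-0.08 -0.09 -0.99]
 [-0.77  0.64  0.  ]] 49.60684820635919
-1 [[ 0.64 -0.76  0.12]
 [-0.08  0.09  0.99]
 [-0.77 -0.64 -0.  ]] 151.87903168838542
```

```bash
cat >> h.py <<'E'
YAW=-7.0
def tiltR(th,yaw=YAW):
    u=np.array([np.cos(np.radians(yaw)),np.sin(np.radians(yaw)),0]);th=np.radians(th)
    x=u*np.sin(th)+np.array([0,0,-np.cos(th)]);z=np.array([u[1],-u[0],0])
    return Ro.from_matrix(np.c_[x,np.cross(z,x),z])
E
python3 - <<'E'
from h import *
o=manip.observe();R=Rt(o['tcp_rot'])
r,p,Re=plan([224.342,-529.469,196.128],R,[395,25,150],tiltR(40),20,0,3);show(r);print(p,Re.as_euler('xyz',degrees=True))
E
```

```text
[[0,0.002,0.019,-0.022,1.44,-0.52,1.95],[0,0.003,0.018,-0.023,1.43,-0.53,1.96],[0,0.003,0.017,-0.023,1.44,-0.52,1.95],[0,0.004,0.017,-0.024,1.44,-0.52,1.95],[0,0.003,0.016,-0.024,1.43,-0.52,1.96],[0,0.005,0.015,-0.024,1.44,-0.53,1.95],[0,0.004,0.014,-0.025,1.44,-0.52,1.95],[0,0.005,0.014,-0.025,1.43,-0.52,1.96],[0,0.005,0.013,-0.026,1.44,-0.52,1.95],[0,0.005,0.012,-0.026,1.43,-0.53,1.95],[0,0.005,0.011,-0.026,1.44,-0.52,1.96],[0,0.005,0.01,-0.027,1.44,-0.52,1.95],[0,0.006,0.01,-0.027,1.43,-0.52,1.95],[0,0.005,0.008,-0.027,1.44,-0.53,1.96],[0,0.006,0.008,-0.028,1.44,-0.52,1.95],[0,0.005,0.007,-0.027,1.43,-0.52,1.95],[0,0.006,0.006,-0.028,1.44,-0.52,1.96],[0,0.005,0.005,-0.028,1.44,-0.53,1.95],[0,0.005,0.004,-0.029,1.43,-0.52,1.95],[0,0.006,0.004,-0.028,1.44,-0.52,1.96]]
[395.51840017  24.73710836 149.98881149] [90.0033657  49.99729078 -6.99714311]
```

Emit:
carry_out([
  [0,0.002,0.019,-0.022,1.44,-0.52,1.95],
  [0,0.003,0.018,-0.023,1.43,-0.53,1.96],
  [0,0.003,0.017,-0.023,1.44,-0.52,1.95],
  [0,0.004,0.017,-0.024,1.44,-0.52,1.95],
  [0,0.003,0.016,-0.024,1.43,-0.52,1.96],
  [0,0.005,0.015,-0.024,1.44,-0.53,1.95],
  [0,0.004,0.014,-0.025,1.44,-0.52,1.95],
  [0,0.005,0.014,-0.025,1.43,-0.52,1.96],
  [0,0.005,0.013,-0.026,1.44,-0.52,1.95],
  [0,0.005,0.012,-0.026,1.43,-0.53,1.95],
  [0,0.005,0.011,-0.026,1.44,-0.52,1.96],
  [0,0.005,0.01,-0.027,1.44,-0.52,1.95],
  [0,0.006,0.01,-0.027,1.43,-0.52,1.95],
  [0,0.005,0.008,-0.027,1.44,-0.53,1.96],
  [0,0.006,0.008,-0.028,1.44,-0.52,1.95],
  [0,0.005,0.007,-0.027,1.43,-0.52,1.95],
  [0,0.006,0.006,-0.028,1.44,-0.52,1.96],
  [0,0.005,0.005,-0.028,1.44,-0.53,1.95],
  [0,0.005,0.004,-0.029,1.43,-0.52,1.95],
  [0,0.006,0.004,-0.028,1.44,-0.52,1.96],
])

```text
t: 2.87
tcp_pos: [380.6, -9.3, 147.9]
tcp_rot: [88.4, 53.2, -7.1]
wrist_force: [-1.2, -2.1, -0.5]
grip_width: 0.0
```

Run:
```python
from h import *
p=manip.get_image('wrist'); p=manip.get_image('wrist');save(p,'wrist1');print(p['xyz'],p['attitude'])
o=manip.observe();print(o['t'],o['tcp_pos'],o['tcp_rot'],o['qpos'],o['wrist_force'])
```

```text
[ 3.30595467e+02 -1.12673106e-01  3.29785770e+02] [-159.29643957   -0.83711658  -95.67418697]
2.9667 [380.0439097   -7.53704393 146.87812737] [88.24165053 53.39185078 -6.7569178 ] [-20.49622746 -19.14822289 139.33215177  19.37955524  25.26667204
  59.49143025] [ 0.08731391  1.19264713 -0.91070079]
```

View pics/wrist1.png

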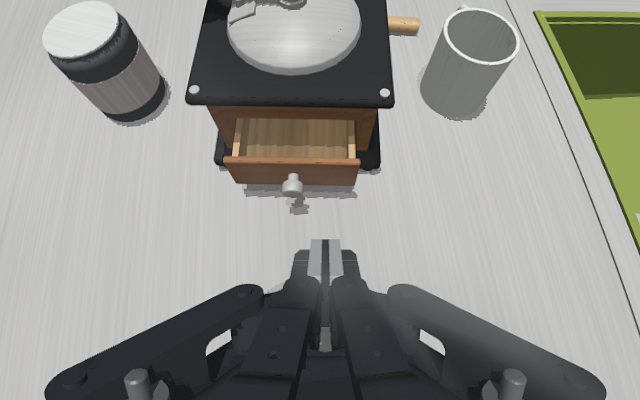

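Run:
```python
from h import *
W=dict(mtx=np.array([[326.48248941,0,324.94349739],[0,326.48248941,198.7021351],[0,0,1]]),distortion=np.array([-0.05672963,0,0,0,0]),xyz=np.array([330.595467,-0.1126731,329.785770]),attitude=np.array([-159.29643957,-0.83711658,-95.67418697]))
P=atz(W,[(194,90),(385,93)],119);print(P,np.degrees(np.arctan2(*(P[0]-P[1])[[0,1]])))
print(atz(W,[(292,188)],50), atz(W,[(292,0)],160))
print(proj(W,[[512.3,85.2,119],[493.4,-67.5,119],[450.9,18,50]]))
o=manip.observe();R=Rt(o['tcp_rot'])
r,p,Re=plan(o['tcp_pos'],R,[405,22,110],tiltR(25),10,0,3);show(r);print(p,Re.as_euler('xyz',degrees=True))
```

```text
[[511.66776637  83.87928832 119.        ]
 [494.65545737 -67.57634506 119.        ]] 6.408905629192113
[[448.82995686  14.71864932  50.        ]] [[ 5.53417994e+02 -1.65453703e-01  1.60000000e+02]]
[[192.39782183  89.50744947]
 [385.17235633  94.2826334 ]
 [288.33091034 186.25440524]]
[[0,0.004,0,-0.003,0.2,0.01,-1.16],[0,0.004,-0.001,-0.003,0.19,0,-1.16],[0,0.005,0,-0.004,0.2,0.01,-1.16],[0,0.004,0,-0.003,0.19,0,-1.16],[0,0.004,0,-0.003,0.2,0.01,-1.16],[0,0.004,0,-0.003,0.2,0,-1.17],[0,0.005,0,-0.004,0.19,0.01,-1.16],[0,0.004,0,-0.003,0.2,0,-1.16],[0,0.004,0,-0.003,0.2,0.01,-1.16],[0,0.004,0,-0.003,0.19,0,-1.16]]
[404.30904463  21.72113951 110.20552956] [89.99105573 65.00078566 -7.00806097]
```

Emit:
carry_out([
  [0,0.004,0,-0.003,0.2,0.01,-1.16],
  [0,0.004,-0.001,-0.003,0.19,0,-1.16],
  [0,0.005,0,-0.004,0.2,0.01,-1.16],
  [0,0.004,0,-0.003,0.19,0,-1.16],
  [0,0.004,0,-0.003,0.2,0.01,-1.16],
  [0,0.004,0,-0.003,0.2,0,-1.17],
  [0,0.005,0,-0.004,0.19,0.01,-1.16],
  [0,0.004,0,-0.003,0.2,0,-1.16],
  [0,0.004,0,-0.003,0.2,0.01,-1.16],
  [0,0.004,0,-0.003,0.19,0,-1.16],
  [0,0,0,0,0,0,0],
])

```text
t: 3.88
tcp_pos: [407.8, 16.1, 111.9]
tcp_rot: [90.0, 64.9, -7.6]
wrist_force: [0.1, -0.6, -0.3]
grip_width: -0.0
```

Run:
```python
from h import *
o=manip.observe();R=Rt(o['tcp_rot']);print(o['t'],o['tcp_pos'],o['tcp_rot'],o['qpos'],o['wrist_force'])
r,p,Re=plan(o['tcp_pos'],R,[412,20.5,53],tiltR(25),8,0,3);show(r);print(p,Re.as_euler('xyz',degrees=True))
```

```text
3.8833 [407.78313946  16.12643338 111.8729498 ] [90.02783638 64.8854938  -7.61361359] [-7.46273977e+00 -7.38855107e+00  1.31741246e+02 -1.26045116e-01
  3.05329363e+01  9.02730142e+01] [ 0.07046845 -0.5794624  -0.34233555]
[[0,0.007,-0.003,-0.001,-0.07,0.03,-0.01],[0,0.007,-0.002,0,-0.08,0.03,-0.02],[0,0.007,-0.003,-0.001,-0.07,0.04,-0.01],[0,0.006,-0.003,0,-0.07,0.03,-0.02],[0,0.007,-0.003,-0.001,-0.07,0.03,-0.01],[0,0.007,-0.002,-0.001,-0.08,0.03,-0.02],[0,0.007,-0.003,0,-0.07,0.04,-0.01],[0,0.007,-0.003,-0.001,-0.07,0.03,-0.01]]
[411.76732314  20.65785387  52.7329422 ] [90.00401097 64.99544181 -6.9996576 ]
```

Emit:
carry_out([
  [0,0.007,-0.003,-0.001,-0.07,0.03,-0.01],
  [0,0.007,-0.002,0,-0.08,0.03,-0.02],
  [0,0.007,-0.003,-0.001,-0.07,0.04,-0.01],
  [0,0.006,-0.003,0,-0.07,0.03,-0.02],
  [0,0.007,-0.003,-0.001,-0.07,0.03,-0.01],
  [0,0.007,-0.002,-0.001,-0.08,0.03,-0.02],
  [0,0.007,-0.003,0,-0.07,0.04,-0.01],
  [0,0.007,-0.003,-0.001,-0.07,0.03,-0.01],
  [0,0,0,0,0,0,0],
  [0,0,0,0,0,0,0],
])

```text
t: 4.72
tcp_pos: [409.7, 21.1, 52.1]
tcp_rot: [90.0, 65.0, -7.0]
wrist_force: [0.2, -0.7, -0.2]
grip_width: -0.001
```

Run:
```python
from h import *
p=manip.get_image('wrist');save(p,'wrist2');print(p['xyz'],p['attitude'])
o=manip.observe();R=Rt(o['tcp_rot']);print(o['t'],o['tcp_pos'],o['tcp_rot'],o['wrist_force'])
for P in ([449.5,15.5,50],[477.3,11.9,50]): print(R.inv().apply(np.array(P)-o['tcp_pos']))
```

```text
[398.56937523  21.35567391 241.5943647 ] [-1.70998898e+02 -1.38367334e-02 -9.70460851e+01]
4.7667 [410.19833612  21.21247213  52.54074438] [90.00014084 64.98078551 -7.00966462] [ 0.14335308 -0.35040852 -0.7598499 ]
[19.09447733 34.90482115  0.87344105]
[30.94963864 60.30605347  1.05384867]
```

View pics/wrist2.png

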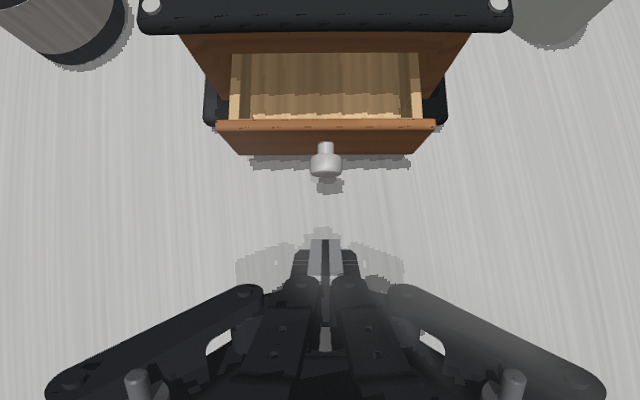

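Emit:
carry_out([
  [0,0.0018,0.0038,0,0,0,0],
  [0,0.0018,0.0038,0,0,0,0],
  [0,0.0018,0.0038,0,0,0,0],
  [0,0.0018,0.0038,0,0,0,0],
  [0,0.0018,0.0038,0,0,0,0],
  [0,0.0018,0.0038,0,0,0,0],
  [0,0.0018,0.0038,0,0,0,0],
  [0,0.0018,0.0038,0,0,0,0],
  [0,0.0018,0.0038,0,0,0,0],
  [0,0.0018,0.0038,0,0,0,0],
  [0,0.0018,0.0038,0,0,0,0],
  [0,0.0008,0.0018,0,0,0,0],
  [0,0,0,0,0,0,0],
])

```text
t: 5.85
tcp_pos: [458.5, 16.2, 52.1]
tcp_rot: [90.0, 65.0, -6.9]
wrist_force: [-1.0, 0.3, -0.9]
grip_width: 0.002
```

Run:
```python
from h import *
p=manip.get_image('wrist');save(p,'wrist3')
o=manip.observe();R=Rt(o['tcp_rot']);print(o['t'],o['tcp_pos'],o['tcp_rot'],o['wrist_force'])
```

```text
5.9 [457.99696365  16.32385997  51.91150753] [90.04248035 65.00424231 -6.90141612] [-0.56976798 -0.46112753 -0.0886925 ]
```

View pics/wrist3.png

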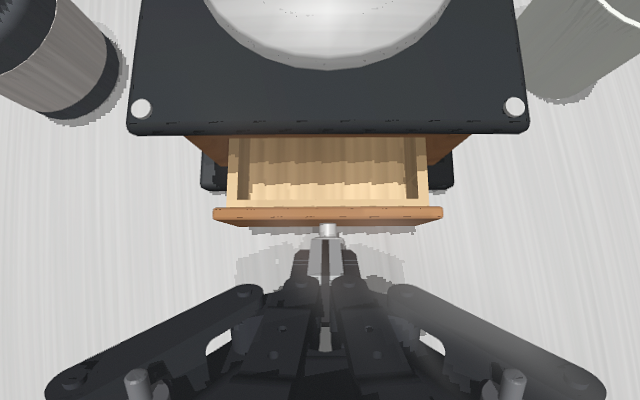

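Emit:
carry_out([
  [0,0.0013,0.0027,0,0,0,0],
  [0,0.0013,0.0027,0,0,0,0],
  [0,0.0013,0.0027,0,0,0,0],
  [0,0.0004,0.0009,0,0,0,0],
  [0,0,0,0,0,0,0],
])

```text
t: 6.32
tcp_pos: [468.3, 15.1, 52.0]
tcp_rot: [90.0, 65.0, -6.9]
wrist_force: [0.7, 0.6, -0.8]
grip_width: 0.001
```

Run:
```python
from h import *
p=manip.get_image('wrist');save(p,'wrist4')
o=manip.observe();R=Rt(o['tcp_rot']);print(o['t'],o['tcp_pos'],o['tcp_rot'],o['wrist_force'])
```

```text
6.3667 [467.88108586  15.11374273  51.84786148] [90.03749852 64.99906565 -6.90333294] [-0.28497772  0.25526559  0.61601266]
```

View pics/wrist4.png

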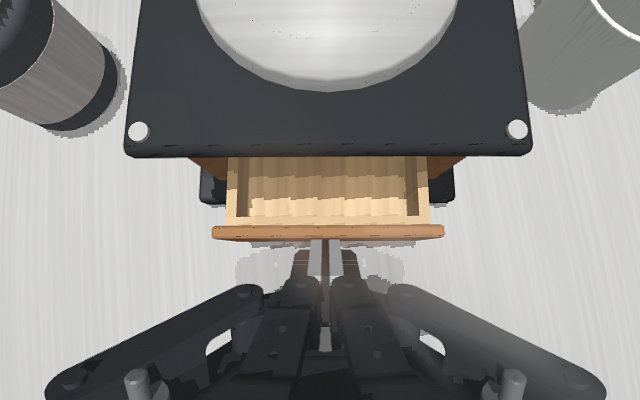

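Run:
```python
from h import *
M=np.array([[326.48248941,0,324.94349739],[0,326.48248941,198.7021351],[0,0,1]]);d=np.array([-0.05672963,0,0,0,0])
W1=dict(mtx=M,distortion=d,xyz=np.array([330.595467,-0.1126731,329.785770]),attitude=np.array([-159.29643957,-0.83711658,-95.67418697]))
W2=dict(mtx=M,distortion=d,xyz=np.array([398.56937523,21.35567391,241.5943647]),attitude=np.array([-170.998898,-0.0138367334,-97.0460851]))
print('knob',tri([(W1,(292,188)),(W2,(326,168))]))
print('panel mid top',tri([(W1,(292,158)),(W2,(326,122))]))
p=manip.get_image('wrist')
W4=p
print(p['xyz'],p['attitude'])
for n,W,uv in (('2',W2,(326,121)),('4',W4,(328,226))): print(n,atz(W,[uv],75))
for n,W,uv in (('2',W2,(326,33)),('4',W4,(328,155))): print(n,atz(W,[uv],119))
print(atz(W4,[(138,131),(517,130)],119))
p=manip.get_image('side');save(p,'side1')
a=p['image'][130:250,270:420][:,:,::-1];cv2.imwrite('pics/si1.png',cv2.resize(a,None,fx=4.5,fy=4.5,interpolation=cv2.INTER_CUBIC))
```

```text
knob [445.48738218  14.61614508  57.49286122]
panel mid top [466.93677858  11.98959886  73.88280776]
[456.53933727  15.32656814 241.33648911] [-1.7094976e+02  6.7807962e-03 -9.6962750e+01]
2 [[466.74330941  12.31531044  75.        ]]
4 [[468.67732784  12.29573515  75.        ]]
2 [[487.7653808   9.853685  119.       ]]
4 [[492.7879525    9.71924279 119.        ]]
[[512.3111511   84.15650206 119.        ]
 [494.29316483 -67.09292288 119.        ]]
```

View pics/si1.png

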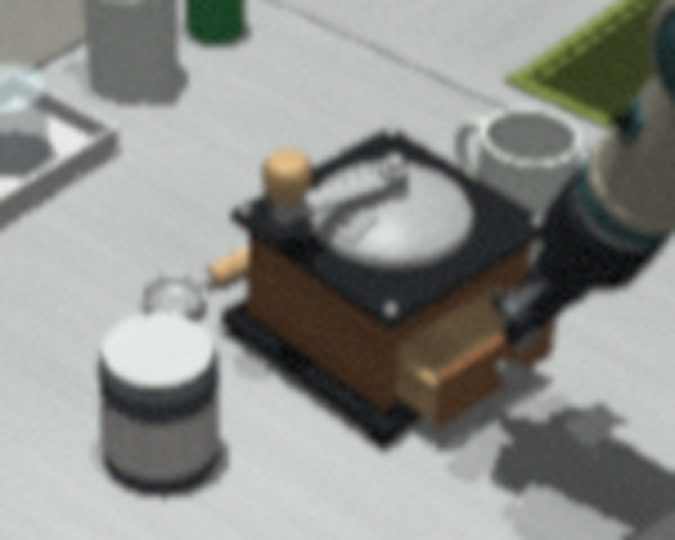

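Run:
```python
from h import *
D=CAM['side'];S=CAM['scene']
o=manip.observe();t=o['tcp_pos'];R=Rt(o['tcp_rot']);print(t)
f=lambda P:(proj(D,P)-[270,130])*4.5
print('tip',f(t),'grasp',f(t-19*R.as_matrix()[:,0]),'knob',f([449,15.5,50]),f([447,16,50]),'up',f([468,15,80]))
p=manip.get_image('wrist');print('wr tip',proj(p,t), proj(p,[448,15.5,50]))
p=manip.get_image('scene')
a=p['image'][90:270,200:370][:,:,::-1];cv2.imwrite('pics/sc1.png',cv2.resize(a,None,fx=3.3,fy=3.3,interpolation=cv2.INTER_CUBIC))
```

```text
[467.57325339  15.14811568  51.7748262 ]
tip [[493.02544661 361.81958183]] grasp [[503.31018076 349.31015246]] knob [[513.48159179 375.32056937]] [[515.34618449 376.90483296]] up [[496.01997622 331.75590985]]
wr tip [[322.99463362 230.86819104]] [[326.49764706 264.90919531]]
```

View pics/sc1.png

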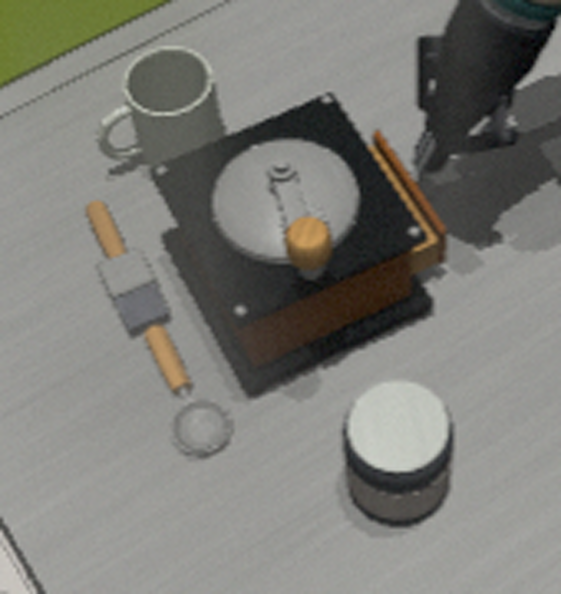

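Emit:
carry_out([
  [0,-0.0018,-0.0038,0,0,0,0],
  [0,-0.0018,-0.0038,0,0,0,0],
  [0,-0.0018,-0.0038,0,0,0,0],
  [0,-0.0018,-0.0038,0,0,0,0],
  [0,-0.0018,-0.0038,0,0,0,0],
  [0,-0.0018,-0.0038,0,0,0,0],
  [0,-0.0018,-0.0038,0,0,0,0],
  [0,-0.0018,-0.0038,0,0,0,0],
  [0,-0.0018,-0.0038,0,0,0,0],
  [0,0.0054,-0.0025,0,0,0,0],
  [0,0.0054,-0.0025,0,0,0,0],
  [0,0,0,0,0,0,0],
  [0,0,0,0,0,0,0],
])

```text
t: 7.65
tcp_pos: [429.9, 19.7, 39.4]
tcp_rot: [90.0, 65.1, -6.9]
wrist_force: [0.5, 0.6, -0.5]
grip_width: -0.004
```

Run:
```python
from h import *
p=manip.get_image('wrist');save(p,'wrist5')
o=manip.observe();R=Rt(o['tcp_rot']);print(o['t'],o['tcp_pos'],o['tcp_rot'],o['wrist_force'])
print(proj(p,[[448,15.5,50],o['tcp_pos']]))
```

```text
7.7 [430.25157829  19.67358383  39.7664652 ] [90.03903199 65.04118086 -6.90635694] [ 1.27626379 -0.21779659  0.68963226]
[[326.47725721 196.45957367]
 [322.97504617 230.27614948]]
```

View pics/wrist5.png

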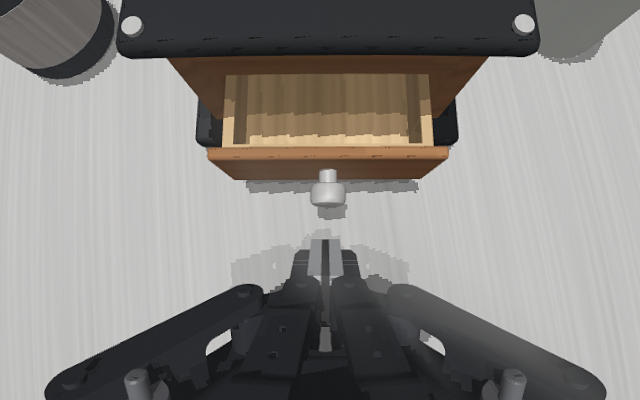

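Emit:
carry_out([
  [0,0.0018,0.0038,0,0,0,0],
  [0,0.0018,0.0038,0,0,0,0],
  [0,0.0018,0.0038,0,0,0,0],
  [0,0.0018,0.0038,0,0,0,0],
  [0,0.0018,0.0038,0,0,0,0],
  [0,0.0018,0.0038,0,0,0,0],
  [0,0.0009,0.0019,0,0,0,0],
  [0,0,0,0,0,0,0],
])

```text
t: 8.37
tcp_pos: [458.2, 16.3, 40.2]
tcp_rot: [90.0, 65.0, -6.9]
wrist_force: [-0.2, 1.1, -0.0]
grip_width: -0.001
```

Run:
```python
from h import *
p=manip.get_image('wrist');save(p,'wrist6')
o=manip.observe();R=Rt(o['tcp_rot']);print(o['t'],o['tcp_pos'],o['tcp_rot'],o['wrist_force'])
```

```text
8.4167 [457.5655716   16.35991534  39.98979715] [90.04056661 65.0015391  -6.90465964] [-0.55189274 -0.50743852  0.09777839]
```

View pics/wrist6.png

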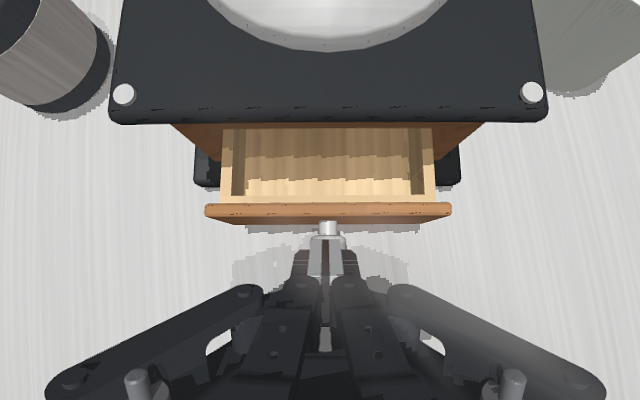

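Run:
```python
from h import *
p=manip.get_image('wrist')
print(atz(p,[(328,204)],75),atz(p,[(325,240)],42),atz(p,[(123,94),(532,92)],119))
```

```text
[[467.93669778  12.47799275  75.        ]] [[452.19072358  15.84404956  42.        ]] [[512.03548186  84.35668223 119.        ]
 [494.3859092  -67.2019319  119.        ]]
```

Emit:
carry_out([
  [0,0.0013,0.0027,0,0,0,0],
  [0,0.0013,0.0027,0,0,0,0],
  [0,0,0,0,0,0,0],
])

```text
t: 8.72
tcp_pos: [464.3, 15.6, 40.3]
tcp_rot: [90.0, 64.9, -6.9]
wrist_force: [0.6, 0.2, -0.8]
grip_width: -0.002
```

Run:
```python
from h import *
p=manip.get_image('wrist');save(p,'wrist7')
o=manip.observe();R=Rt(o['tcp_rot']);print(o['t'],o['tcp_pos'],o['tcp_rot'],o['wrist_force'])
```

```text
8.7667 [463.82601111  15.60516195  40.14016647] [90.0396037  64.96017814 -6.90284168] [-0.50010058 -0.01690724  0.08014148]
```

View pics/wrist7.png

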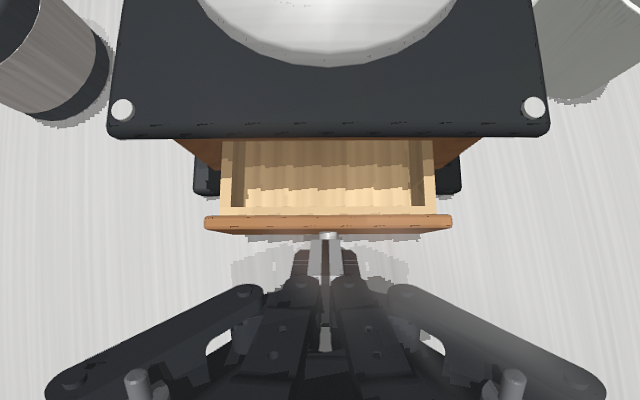

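Run:
```python
from h import *
p=manip.get_image('side')
a=p['image'][180:250,340:430][:,:,::-1];cv2.imwrite('pics/si2.png',cv2.resize(a,None,fx=8,fy=8,interpolation=cv2.INTER_CUBIC))
o=manip.observe();R=Rt(o['tcp_rot']).as_matrix();t=o['tcp_pos']
f=lambda P:((proj(p,P)-[340,180])*8).round()
print(f(t),f(t-19*R[:,0]),f(t-60*R[:,0]),f([448,16,50]),f([468,13,75]))
w=manip.get_image('wrist');print(atz(w,[(328,215)],75),atz(w,[(328,235)],55))
```

```text
[[321. 270.]] [[340. 248.]] [[381. 199.]] [[354. 269.]] [[324. 197.]]
[[468.57203892  12.41885412  75.        ]] [[460.09096975  13.28234702  55.        ]]
```

View pics/si2.png

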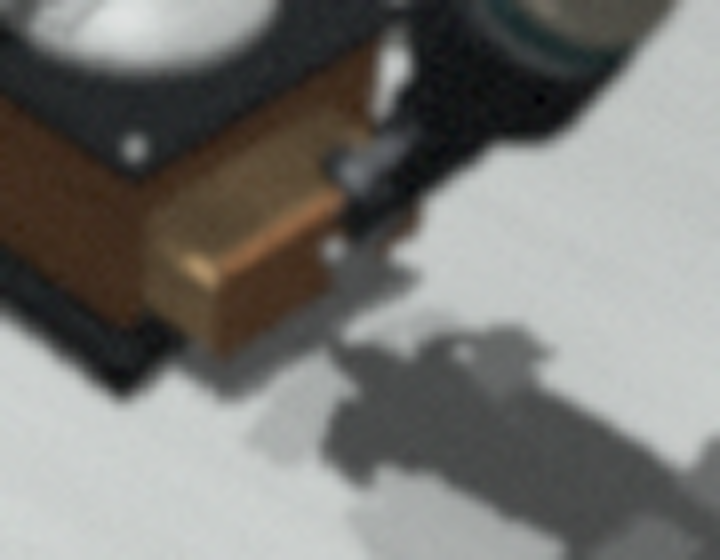

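Run:
```python
from h import *
w=manip.get_image('wrist')
a=w['image'][190:300,250:400][:,:,::-1];cv2.imwrite('pics/w8.png',cv2.resize(a,None,fx=5,fy=5,interpolation=cv2.INTER_CUBIC))
o=manip.observe();R=Rt(o['tcp_rot']).as_matrix();t=o['tcp_pos']
for s in (0,10,20,30,40,54): print(s,((proj(w,t-s*R[:,0])-[250,190])*5).round(), (t-s*R[:,0]).round(),proj(w,t-s*R[:,0]+11*R[:,1]).round())
print(w['xyz'],t, R.T@(w['xyz']-t))
```

```text
0 [[365. 206.]] [463.  16.  40.] [[323. 213.]]
10 [[364. 239.]] [459.  16.  49.] [[323. 219.]]
20 [[364. 277.]] [455.  17.  58.] [[323. 226.]]
30 [[363. 319.]] [451.  17.  67.] [[323. 233.]]
40 [[363. 366.]] [446.  18.  76.] [[322. 241.]]
54 [[361. 443.]] [440.  18.  89.] [[322. 255.]]
[451.91603968  15.90156188 229.38862043] [463.12243695  15.69794203  39.86663861] [-176.49325374   69.9509259     1.09806366]
```

View pics/w8.png

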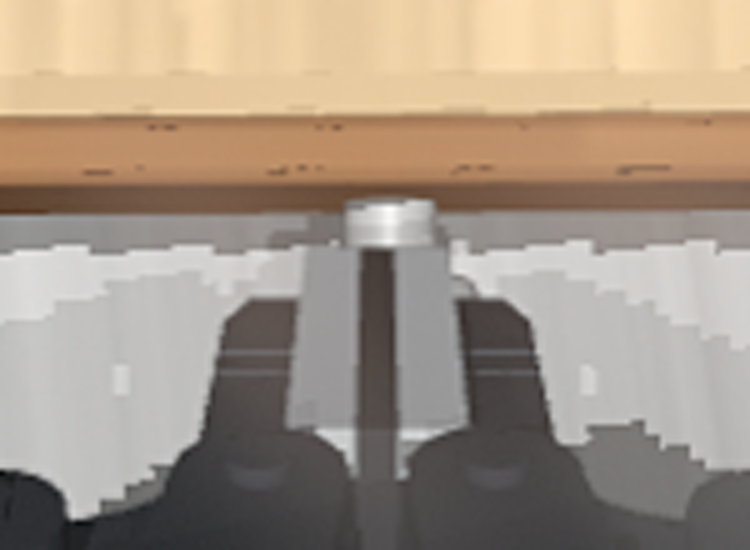

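Run:
```python
from h import *
w=manip.get_image('wrist')
p=manip.get_image('scene');s=manip.get_image('side')
save(p,'sceneA')
a=p['image'][110:190,290:390][:,:,::-1];cv2.imwrite('pics/s8.png',cv2.resize(a,None,fx=7,fy=7,interpolation=cv2.INTER_CUBIC))
o=manip.observe();R=Rt(o['tcp_rot']).as_matrix();t=o['tcp_pos']
T=tri([(w,(325,240)),(s,(340+350/8,180+222/8))]);print(T,R.T@(T-t))
for q in (0,10,20,30,40,54): print(q,((proj(p,t-q*R[:,0])-[290,110])*7).round())
print(((proj(p,[[448,16,50],[468,13,75],[494,-67,119],[512,84.5,119]])-[290,110])*7).round())
print(((proj(s,[[448,16,50],[468,13,75],[494,-67,119],[512,84.5,119]])-[340,180])*8).round())
```

```text
[455.42198375  14.46804035  70.1602559 ] [-30.60281134   5.98106422   2.15937617]
0 [[245. 287.]]
10 [[254. 270.]]
20 [[263. 253.]]
30 [[273. 236.]]
40 [[282. 218.]]
54 [[296. 193.]]
[[275. 256.]
 [232. 237.]
 [ 63.  69.]
 [247. 348.]]
[[354. 269.]
 [324. 197.]
 [396.  -6.]
 [133. 151.]]
```

View pics/s8.png

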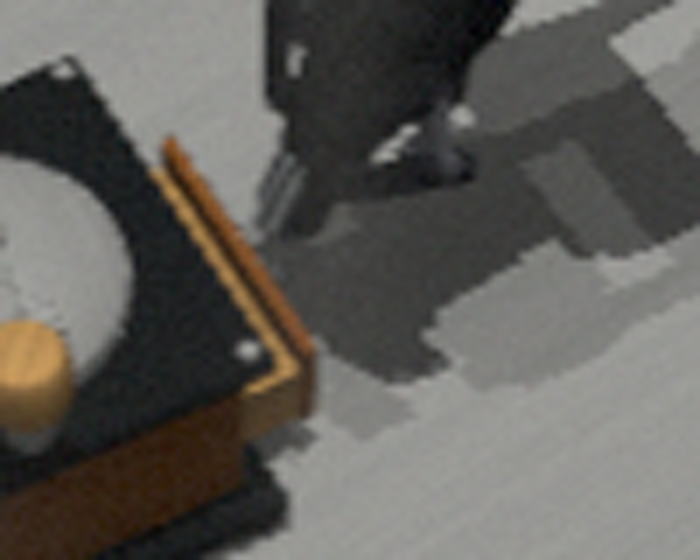

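Run:
```python
from h import *
o=manip.observe();R=Rt(o['tcp_rot']);t=o['tcp_pos'];print(t)
u=np.array([np.cos(np.radians(-7)),np.sin(np.radians(-7)),0])
C=np.array([578.5,-0.6,0])
def tcp(dist,z,th): return C-u*dist+[0,0,z]+30*tiltR(th).as_matrix()[:,0]
r1,p,Re=plan(t,R,t-u*40,R,8,0,4)
r2,p,Re=plan(p,Re,tcp(160,50,35),tiltR(35),8,0,4);show(r1+r2+[[0]*7]*2);print(p,Re.as_euler('xyz',degrees=True))
```

```text
[463.13818075  15.71321458  39.89678052]
[[0,-0.0021,-0.0045,0,0,0,0],[0,-0.0021,-0.0046,0,0,0,0],[0,-0.0021,-0.0045,0,0,0,0],[0,-0.0022,-0.0045,0,0,0,0],[0,-0.0021,-0.0046,0,0,0,0],[0,-0.0021,-0.0045,0,0,0,0],[0,-0.0021,-0.0045,0,0,0,0],[0,-0.0021,-0.0046,0,0,0,0],[0,0.0024,0.0008,0.0003,0.01,-0.01,1.25],[0,0.0023,0.0007,0.0002,0,0,1.25],[0,0.0024,0.0007,0.0003,0.01,-0.01,1.25],[0,0.0024,0.0007,0.0003,0,0,1.25],[0,0.0025,0.0005,0.0002,0.01,-0.01,1.25],[0,0.0024,0.0006,0.0003,0.01,0,1.25],[0,0.0025,0.0005,0.0002,0,-0.01,1.26],[0,0.0024,0.0004,0.0003,0.01,-0.01,1.25],[0,0,0,0,0,0,0],[0,0,0,0,0,0,0]]
[436.78642213  16.79774089  25.44309405] [89.99577798 54.99604066 -7.00588465]
```

Emit:
carry_out([
  [0,-0.0021,-0.0045,0,0,0,0],
  [0,-0.0021,-0.0046,0,0,0,0],
  [0,-0.0021,-0.0045,0,0,0,0],
  [0,-0.0022,-0.0045,0,0,0,0],
  [0,-0.0021,-0.0046,0,0,0,0],
  [0,-0.0021,-0.0045,0,0,0,0],
  [0,-0.0021,-0.0045,0,0,0,0],
  [0,-0.0021,-0.0046,0,0,0,0],
  [0,0.0024,0.0008,0.0003,0.01,-0.01,1.25],
  [0,0.0023,0.0007,0.0002,0,0,1.25],
  [0,0.0024,0.0007,0.0003,0.01,-0.01,1.25],
  [0,0.0024,0.0007,0.0003,0,0,1.25],
  [0,0.0025,0.0005,0.0002,0.01,-0.01,1.25],
  [0,0.0024,0.0006,0.0003,0.01,0,1.25],
  [0,0.0025,0.0005,0.0002,0,-0.01,1.26],
  [0,0.0024,0.0004,0.0003,0.01,-0.01,1.25],
  [0,0,0,0,0,0,0],
])

```text
t: 10.48
tcp_pos: [437.3, 18.8, 64.8]
tcp_rot: [89.6, 57.2, -7.4]
wrist_force: [-0.1, 0.5, 0.1]
grip_width: -0.003
```

Run:
```python
from h import *
w=manip.get_image('wrist');save(w,'wrist9')
s=manip.get_image('side')
a=s['image'][180:250,340:430][:,:,::-1];cv2.imwrite('pics/si3.png',cv2.resize(a,None,fx=8,fy=8,interpolation=cv2.INTER_CUBIC))
o=manip.observe();R=Rt(o['tcp_rot']).as_matrix();t=o['tcp_pos'];print(o['t'],t,o['tcp_rot'],o['wrist_force'],o['qpos'])
for q in (0,10,20,30,40,54): print(q,((proj(s,t-q*R[:,0])-[340,180])*8).round())
```

```text
10.5833 [436.75648999  18.75088363  63.87147813] [89.64595651 57.32213034 -7.39686827] [ 0.34105886  0.05415089 -0.16041978] [-5.95705347e+00  1.88900879e-02  1.41225318e+02 -7.29239074e+00
  6.13539744e+00  9.81090174e+01]
0 [[376. 259.]]
10 [[388. 250.]]
20 [[400. 241.]]
30 [[413. 232.]]
40 [[425. 222.]]
54 [[443. 209.]]
```

View pics/si3.png

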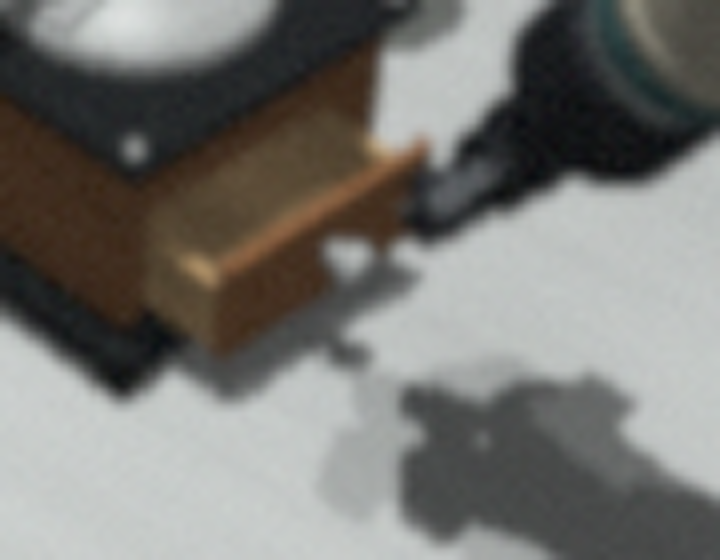

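View pics/wrist9.png

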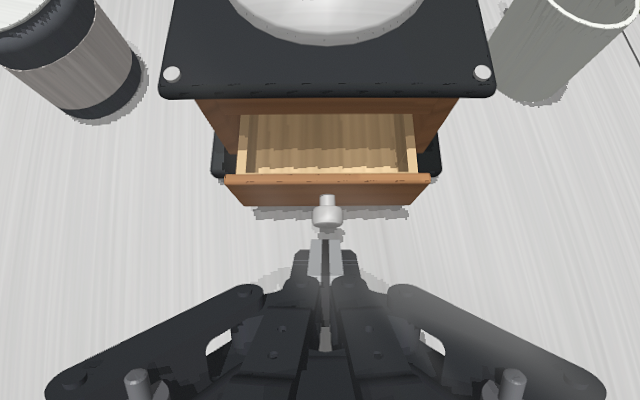

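```bash
cat >> h.py <<'E'
u=np.array([np.cos(np.radians(-7)),np.sin(np.radians(-7)),0])
C=np.array([578.5,-0.6,0])
def tcp(dist,z,th,s=32): return C-u*dist+[0,0,z]+s*tiltR(th).as_matrix()[:,0]
E
python3 - <<'E'
from h import *
o=manip.observe();R=Rt(o['tcp_rot']);t=o['tcp_pos'];print(t)
r1,p,Re=plan(t,R,tcp(158,85,25),tiltR(25),6,0,4)
r2,p,Re=plan(p,Re,tcp(155,50,25),tiltR(25),8,0,4);show(r1+r2+[[0]*7]);print(p,Re.as_euler('xyz',degrees=True))
E
```

```text
[436.75648999  18.75088363  63.87147813]
[[0,0.001,-0.0009,0.0003,0,0.04,-1.28],[0,0.001,-0.0009,0.0003,0,0.03,-1.28],[0,0.001,-0.0009,0.0004,0,0.04,-1.28],[0,0.001,-0.0008,0.0003,0,0.03,-1.28],[0,0.0011,-0.0008,0.0003,0,0.04,-1.28],[0,0.001,-0.0008,0.0003,0.01,0.04,-1.28],[0,0.0041,-0.0015,0,0,0,0],[0,0.0042,-0.0015,0,0,0,0],[0,0.0041,-0.0015,0,0,0,0],[0,0.0041,-0.0015,0,0,0,0],[0,0.0041,-0.0016,0,0,0,0],[0,0.0042,-0.0015,0,0,0,0],[0,0.0041,-0.0015,0,0,0,0],[0,0.0041,-0.0015,0,0,0,0],[0,0,0,0,0,0,0]]
[438.05363838  16.66645081  21.02862848] [90.01384071 65.0028087  -6.98950075]
```

Emit:
carry_out([
  [0,0.001,-0.0009,0.0003,0,0.04,-1.28],
  [0,0.001,-0.0009,0.0003,0,0.03,-1.28],
  [0,0.001,-0.0009,0.0004,0,0.04,-1.28],
  [0,0.001,-0.0008,0.0003,0,0.03,-1.28],
  [0,0.0011,-0.0008,0.0003,0,0.04,-1.28],
  [0,0.001,-0.0008,0.0003,0.01,0.04,-1.28],
  [0,0.0041,-0.0015,0,0,0,0],
  [0,0.0042,-0.0015,0,0,0,0],
  [0,0.0041,-0.0015,0,0,0,0],
  [0,0.0041,-0.0015,0,0,0,0],
  [0,0.0041,-0.0016,0,0,0,0],
  [0,0.0042,-0.0015,0,0,0,0],
  [0,0.0041,-0.0015,0,0,0,0],
  [0,0.0041,-0.0015,0,0,0,0],
  [0,0,0,0,0,0,0],
  [0,0,0,0,0,0,0],
])

```text
t: 11.92
tcp_pos: [437.0, 16.7, 19.6]
tcp_rot: [90.0, 65.2, -7.0]
wrist_force: [-0.1, -0.7, 0.1]
grip_width: 0.0
```

Run:
```python
from h import *
w=manip.get_image('wrist');save(w,'wrist10')
s=manip.get_image('side')
a=s['image'][180:250,340:430][:,:,::-1];cv2.imwrite('pics/si4.png',cv2.resize(a,None,fx=8,fy=8,interpolation=cv2.INTER_CUBIC))
o=manip.observe();R=Rt(o['tcp_rot']).as_matrix();t=o['tcp_pos'];print(o['t'],t,o['tcp_rot'],o['wrist_force'],o['qpos'])
for q in (0,10,20,30,40,54): print(q,((proj(s,t-q*R[:,0])-[340,180])*8).round())
```

```text
12.0167 [437.37881936  16.63372512  20.08979808] [90.01821784 65.12636414 -7.00891095] [ 0.14941665 -0.61163069  0.6452377 ] [ -6.90474371   6.57790932 138.43792367  -0.24958583  10.11066124
  90.35843224]
0 [[368. 336.]]
10 [[378. 325.]]
20 [[387. 314.]]
30 [[397. 302.]]
40 [[408. 291.]]
54 [[422. 275.]]
```

View pics/si4.png

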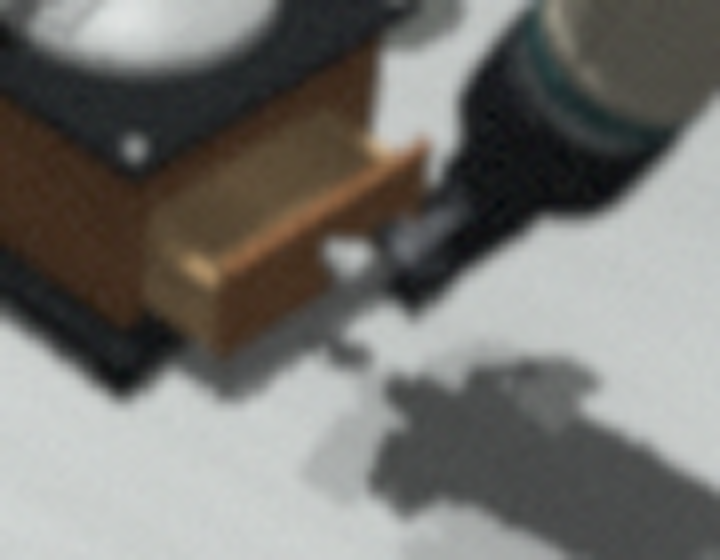

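View pics/wrist10.png

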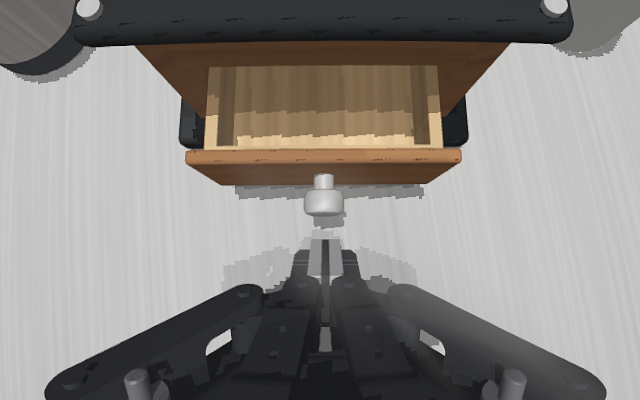

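Emit:
carry_out([
  [0,0.0018,0.0038,0,0,0,0],
  [0,0.0018,0.0038,0,0,0,0],
  [0,0.0018,0.0038,0,0,0,0],
  [0,0.0018,0.0038,0,0,0,0],
  [0,0.0018,0.0038,0,0,0,0],
  [0,0.0018,0.0038,0,0,0,0],
  [0,0,0,0,0,0,0],
])

```text
t: 12.6
tcp_pos: [463.7, 13.4, 20.1]
tcp_rot: [90.0, 65.1, -7.0]
wrist_force: [-0.9, -0.3, -0.1]
grip_width: 0.002
```

Run:
```python
from h import *
w=manip.get_image('wrist');save(w,'wrist11')
o=manip.observe();R=Rt(o['tcp_rot']).as_matrix();t=o['tcp_pos'];print(o['t'],t,o['tcp_rot'],o['wrist_force'],o['qpos'])
```

```text
12.65 [463.10468914  13.43633304  19.93862321] [90.01488478 65.09893461 -7.0122665 ] [-0.82587244 -0.9203165  -0.32541064] [ -6.9188373    8.48924294 135.78324157  -0.20943051  10.82654981
  90.3053312 ]
```

View pics/wrist11.png

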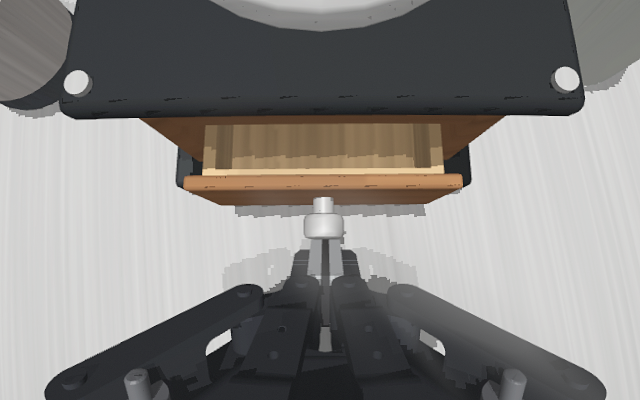

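Run:
```python
from h import *
w=manip.get_image('wrist')
P=atz(w,[(323,177)],75)[0];print(P,(C-P)@u)
P=atz(w,[(323,117)],113)[0];print(P,(C-P)@u)
Q=atz(w,[(77,83),(566,79)],119);print(Q)
```

```text
[482.38241161  10.72711435  75.        ] 96.78157044890999
[492.87774577   9.21746666 113.        ] 86.18048714301551
[[511.88470206  84.03442284 119.        ]
 [494.46132197 -67.24783218 119.        ]]
```

Emit:
carry_out([
  [0,0.0013,0.0027,0,0,0,0],
  [0,0.0013,0.0027,0,0,0,0],
  [0,0.0013,0.0027,0,0,0,0],
  [0,0.0008,0.0018,0,0,0,0],
  [0,0,0,0,0,0,0],
  [0,0,0,0,0,0,0],
])

```text
t: 13.2
tcp_pos: [473.6, 12.1, 19.9]
tcp_rot: [90.0, 65.1, -7.0]
wrist_force: [-0.1, 0.0, -0.3]
grip_width: -0.002
```

Run:
```python
from h import *
w=manip.get_image('wrist');save(w,'wrist12')
o=manip.observe();R=Rt(o['tcp_rot']).as_matrix();t=o['tcp_pos'];print(o['t'],t,o['tcp_rot'],o['wrist_force'],o['qpos'])
```

```text
13.25 [473.55456671  12.17284912  19.86920453] [90.01852374 65.09816652 -7.00931448] [ 0.90602515  0.36836955 -0.17247417] [ -6.91962333   9.24607464 134.67613606  -0.19484587  11.17604563
  90.29102726]
```

View pics/wrist12.png

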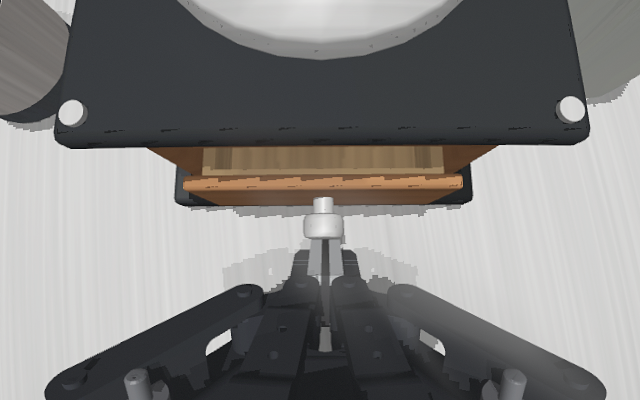

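Emit:
carry_out([
  [0,0.0004,0.0009,0,0,0,0],
  [0,0.0004,0.0009,0,0,0,0],
  [0,0.0004,0.0009,0,0,0,0],
  [0,0,0,0,0,0,0],
])

```text
t: 13.58
tcp_pos: [476.3, 11.8, 19.8]
tcp_rot: [90.0, 65.1, -7.0]
wrist_force: [-0.7, 0.0, -0.0]
grip_width: -0.002
```

Emit:
carry_out([
  [0,0.0004,0.0009,0,0,0,0],
  [0,0,0,0,0,0,0],
])

```text
t: 13.75
tcp_pos: [477.2, 11.7, 19.8]
tcp_rot: [90.0, 65.1, -7.0]
wrist_force: [0.2, 0.6, 0.4]
grip_width: -0.0
```

Emit:
carry_out([
  [0,0.0002,0.0005,0,0,0,0],
  [0,0,0,0,0,0,0],
])

```text
t: 13.92
tcp_pos: [477.6, 11.7, 19.8]
tcp_rot: [90.0, 65.1, -7.0]
wrist_force: [-0.9, -0.7, -0.2]
grip_width: 0.004
```

Run:
```python
from h import *
w=manip.get_image('wrist');save(w,'wrist13')
o=manip.observe();R=Rt(o['tcp_rot']).as_matrix();t=o['tcp_pos'];print(o['t'],t,o['tcp_rot'],o['wrist_force'])
a=w['image'][100:240,150:500][:,:,::-1];cv2.imwrite('pics/w13.png',cv2.resize(a,None,fx=2.2,fy=2.2,interpolation=cv2.INTER_CUBIC))
```

```text
13.9667 [477.60221015  11.67936485  19.7763494 ] [90.01654939 65.14032202 -7.00832483] [ 0.01966626 -0.10881202  0.13953928]
```

View pics/w13.png

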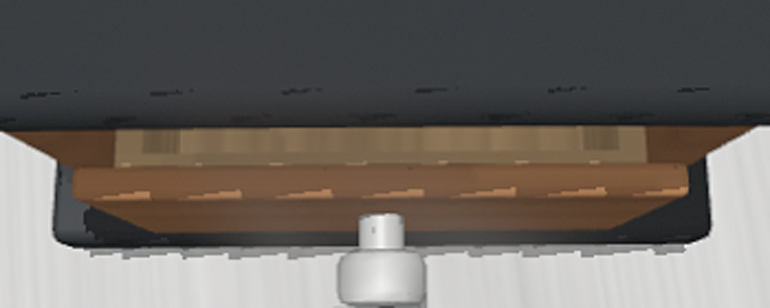

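Run:
```python
from h import *
w=manip.get_image('wrist')
v=100+167/2.2
P=atz(w,[(323,v)],75)[0];print(v,(C-P)@u)
# predicted row of inner/outer top edge at home
for d in (75,82,85): print(d,proj(w,C-u*d+[0,0,75])[0])
print('board',proj(w,C-u*85+[0,0,119])[0],proj(w,C-u*85+[0,0,109])[0])
Q=atz(w,[(70,120)],119)
```

```text
175.9090909090909 81.69861697196691
75 [321.94267757 160.49959038]
82 [321.93159862 176.60934577]
85 [321.92705339 183.5980977 ]
board [320.5354279  152.81784119] [320.95380846 162.07718988]
```

Emit:
carry_out([
  [0,0.0004,0.0009,0,0,0,0],
  [0,0.0004,0.0009,0,0,0,0],
  [0,0.0004,0.0009,0,0,0,0],
  [0,0.0002,0.0005,0,0,0,0],
  [0,0,0,0,0,0,0],
])

```text
t: 14.43
tcp_pos: [481.2, 11.2, 19.9]
tcp_rot: [90.0, 65.1, -7.0]
wrist_force: [-0.6, -0.1, -0.1]
grip_width: 0.0
```

Emit:
carry_out([
  [0,0.0002,0.0005,0,0,0,0],
  [0,0,0,0,0,0,0],
])

```text
t: 14.6
tcp_pos: [481.6, 11.2, 19.8]
tcp_rot: [90.0, 65.1, -7.0]
wrist_force: [-0.6, 0.3, -0.6]
grip_width: -0.001
```

Emit:
carry_out([
  [0,0.0002,0.0005,0,0,0,0],
  [0,0,0,0,0,0,0],
])

```text
t: 14.77
tcp_pos: [482.1, 11.1, 19.9]
tcp_rot: [90.0, 65.1, -7.0]
wrist_force: [-0.6, 0.9, -0.6]
grip_width: 0.002
```

Run:
```python
from h import *
w=manip.get_image('wrist');save(w,'wrist14')
o=manip.observe();R=Rt(o['tcp_rot']).as_matrix();t=o['tcp_pos'];print(o['t'],t,o['tcp_rot'],o['wrist_force'])
a=w['image'][100:240,150:500][:,:,::-1];cv2.imwrite('pics/w14.png',cv2.resize(a,None,fx=2.2,fy=2.2,interpolation=cv2.INTER_CUBIC))
for d in (75,82,85): print(d,proj(w,C-u*d+[0,0,75])[0])
```

```text
14.8167 [482.11130924  11.1143899   19.90402725] [90.01359644 65.14287476 -7.01012055] [-0.80577759  0.32319461 -1.13469574]
75 [321.91868841 171.02659231]
82 [321.90803256 187.30331099]
85 [321.90367855 194.36204888]
```

View pics/w14.png

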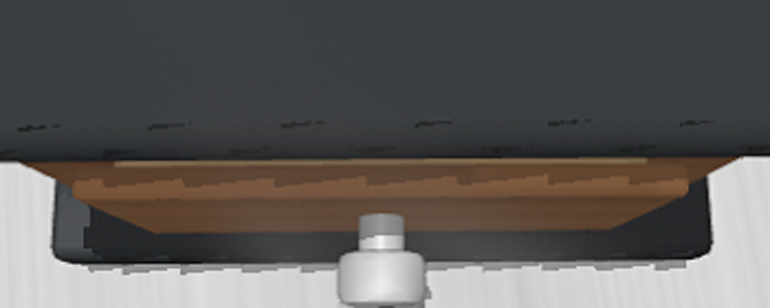

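Emit:
carry_out([
  [0,0.0002,0.0005,0,0,0,0],
  [0,0.0002,0.0005,0,0,0,0],
  [0,0,0,0,0,0,0],
])

```text
t: 15.07
tcp_pos: [483.2, 11.0, 19.9]
tcp_rot: [90.0, 65.1, -7.0]
wrist_force: [-0.6, 0.2, 0.4]
grip_width: 0.001
```

Emit:
carry_out([
  [0,0.0002,0.0005,0,0,0,0],
  [0,0,0,0,0,0,0],
])

```text
t: 15.23
tcp_pos: [483.5, 11.0, 19.9]
tcp_rot: [90.0, 65.2, -7.0]
wrist_force: [-2.0, 0.2, 0.5]
grip_width: -0.002
```

Emit:
carry_out([
  [0,0.0002,0.0005,0,0,0,0],
  [0,0,0,0,0,0,0],
])

```text
t: 15.4
tcp_pos: [483.5, 10.9, 19.8]
tcp_rot: [90.0, 65.2, -7.0]
wrist_force: [-3.6, -0.3, 0.7]
grip_width: 0.005
```

Run:
```python
from h import *
w=manip.get_image('wrist');save(w,'wrist15')
o=manip.observe();R=Rt(o['tcp_rot']).as_matrix();t=o['tcp_pos'];print(o['t'],t,o['tcp_rot'],o['wrist_force'])
a=w['image'][100:240,150:500][:,:,::-1];cv2.imwrite('pics/w15.png',cv2.resize(a,None,fx=2.2,fy=2.2,interpolation=cv2.INTER_CUBIC))
for d in (75,82,85): print(d,proj(w,C-u*d+[0,0,75])[0])
```

```text
15.45 [483.55499751  10.94468593  19.7840658 ] [90.01499054 65.20622631 -7.00919951] [-2.8580377   0.59448314  2.3688383 ]
75 [321.94891018 174.43895808]
82 [321.93810048 190.794357  ]
85 [321.93368012 197.88594435]
```

View pics/w15.png

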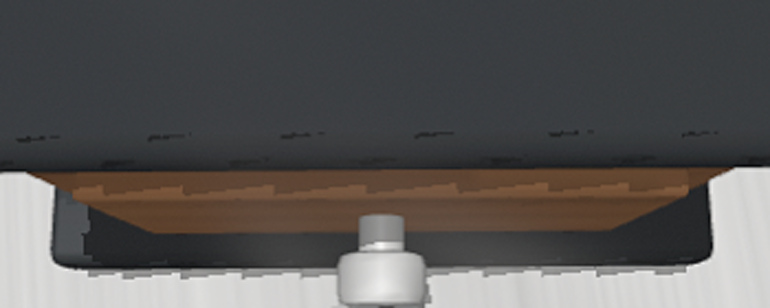

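Emit:
carry_out([
  [0,0.0002,0.0005,0,0,0,0],
  [0,0,0,0,0,0,0],
  [0,0,0,0,0,0,0],
])

```text
t: 15.7
tcp_pos: [483.6, 11.0, 19.6]
tcp_rot: [90.0, 65.3, -7.0]
wrist_force: [-4.8, 0.7, 3.6]
grip_width: 0.003
```

Run:
```python
from h import *
o=manip.observe();R=Rt(o['tcp_rot']);t=o['tcp_pos'];print(o['t'],t,o['wrist_force'])
r1,p,Re=plan(t,R,t-u*36,R,5,0,3)
r2,p,Re=plan(p,Re,[450,30,225],tiltR(0),12,1,3)
show(r1+r2);print(p,Re.as_euler('xyz',degrees=True))
```

```text
15.7 [483.60454626  10.95205749  19.62400935] [-4.83356755  0.69008493  3.59956016]
[[0,-0.003,-0.007,0,0,0,0],[0,-0.003,-0.006,0,0,0,0],[0,-0.003,-0.007,0,0,0,0],[0,-0.003,-0.006,0,0,0,0],[0,-0.003,-0.007,0,0,0,0],[1,-0.016,0.007,-0.001,0,0,-2.06],[1,-0.015,0.007,-0.001,0,0,-2.06],[1,-0.016,0.006,-0.002,-0.01,0,-2.07],[1,-0.017,0.005,-0.001,0,0,-2.06],[1,-0.016,0.005,-0.001,0,0,-2.06],[1,-0.017,0.005,-0.001,0,0,-2.06],[1,-0.016,0.003,-0.002,0,0,-2.06],[1,-0.017,0.004,-0.001,0,0,-2.07],[1,-0.017,0.002,-0.001,-0.01,0,-2.06],[1,-0.017,0.002,-0.001,0,0,-2.06],[1,-0.017,0.001,-0.002,0,0,-2.06],[1,-0.017,0.001,-0.001,0,0,-2.07]]
[450.20239354  30.1686217  224.69385202] [-102.75498341   89.99505218  160.24375682]
```

Emit:
carry_out([
  [0,-0.003,-0.007,0,0,0,0],
  [0,-0.003,-0.006,0,0,0,0],
  [0,-0.003,-0.007,0,0,0,0],
  [0,-0.003,-0.006,0,0,0,0],
  [0,-0.003,-0.007,0,0,0,0],
  [1,-0.016,0.007,-0.001,0,0,-2.06],
  [1,-0.015,0.007,-0.001,0,0,-2.06],
  [1,-0.016,0.006,-0.002,-0.01,0,-2.07],
  [1,-0.017,0.005,-0.001,0,0,-2.06],
  [1,-0.016,0.005,-0.001,0,0,-2.06],
  [1,-0.017,0.005,-0.001,0,0,-2.06],
  [1,-0.016,0.003,-0.002,0,0,-2.06],
  [1,-0.017,0.004,-0.001,0,0,-2.07],
  [1,-0.017,0.002,-0.001,-0.01,0,-2.06],
  [1,-0.017,0.002,-0.001,0,0,-2.06],
  [1,-0.017,0.001,-0.002,0,0,-2.06],
  [1,-0.017,0.001,-0.001,0,0,-2.07],
])

```text
t: 17.12
tcp_pos: [450.5, 30.3, 226.0]
tcp_rot: [98.8, 89.9, 1.8]
wrist_force: [0.5, 0.4, 0.0]
grip_width: 0.998
```

Run:
```python
from h import *
o=manip.observe();R=Rt(o['tcp_rot']);t=o['tcp_pos'];print(o['t'],t,o['tcp_rot'],o['wrist_force'],o['qpos'],o['grip_width'])
p=manip.get_image('wrist');save(p,'wrist16')
p=manip.get_image('side');
a=p['image'][110:250,300:430][:,:,::-1];cv2.imwrite('pics/si5.png',cv2.resize(a,None,fx=4.2,fy=4.2,interpolation=cv2.INTER_CUBIC))
r1,p,Re=plan(t,R,[607.4,83.9,220],tiltR(0),12,1,3)
show(r1);print(p,Re.as_euler('xyz',degrees=True))
```

```text
17.1167 [450.45890749  30.2507523  225.96052999] [98.83547404 89.94665566  1.83536057] [0.5416531  0.42174689 0.04787344] [-5.00624336e+00  3.98674996e+00  9.69670474e+01  6.47372750e-03
  7.89932382e+01  9.19926370e+01] 0.9984865483305113
[[1,0.001,0.012,-0.006,0,0,0],[1,0,0.013,-0.006,0,0,-0.01],[1,0.001,0.012,-0.006,0,0,0],[1,0,0.013,-0.006,0,0,-0.01],[1,0.001,0.012,-0.006,0,0,0],[1,0,0.013,-0.006,0,0,-0.01],[1,0.001,0.012,-0.006,0,0,0],[1,0,0.012,-0.006,0,-0.01,-0.01],[1,0.001,0.013,-0.006,0,0,0],[1,0,0.012,-0.006,0,0,0],[1,0.001,0.013,-0.006,0,0,-0.01],[1,0,0.012,-0.006,0,0,0]]
[607.12606996  83.55536397 220.04105919] [ 56.32626585  89.99674201 -40.6738469 ]
```

View pics/wrist16.png

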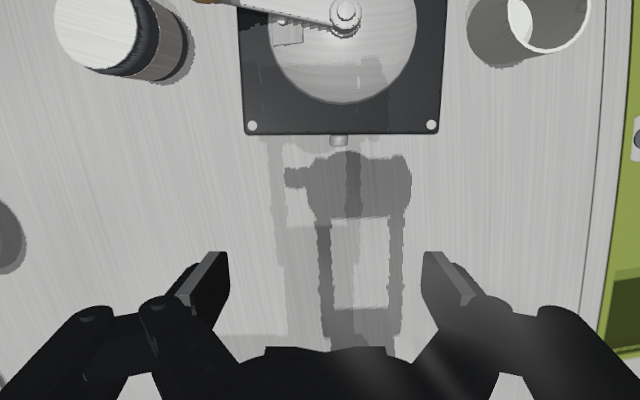

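View pics/si5.png

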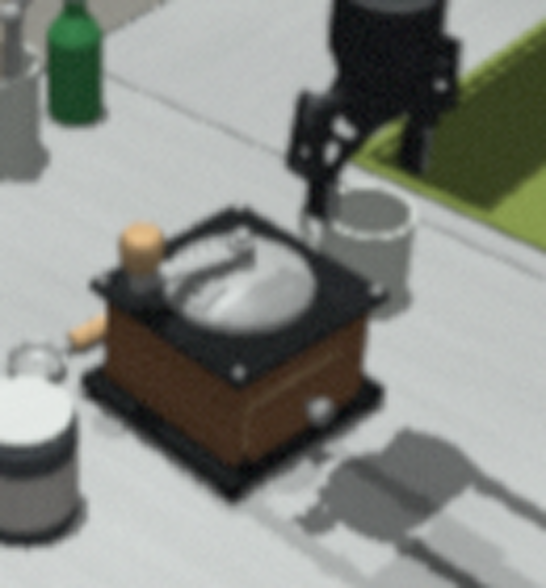

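Emit:
carry_out([
  [1,0.001,0.012,-0.006,0,0,0],
  [1,0,0.013,-0.006,0,0,-0.01],
  [1,0.001,0.012,-0.006,0,0,0],
  [1,0,0.013,-0.006,0,0,-0.01],
  [1,0.001,0.012,-0.006,0,0,0],
  [1,0,0.013,-0.006,0,0,-0.01],
  [1,0.001,0.012,-0.006,0,0,0],
  [1,0,0.012,-0.006,0,-0.01,-0.01],
  [1,0.001,0.013,-0.006,0,0,0],
  [1,0,0.012,-0.006,0,0,0],
  [1,0.001,0.013,-0.006,0,0,-0.01],
  [1,0,0.012,-0.006,0,0,0],
  [1,0,0,0,0,0,0],
  [1,0,0,0,0,0,0],
])

```text
t: 18.38
tcp_pos: [607.6, 83.6, 218.1]
tcp_rot: [-59.8, 89.9, -156.7]
wrist_force: [-0.2, -0.0, -0.5]
grip_width: 1.001
```

Run:
```python
from h import *
o=manip.observe();R=Rt(o['tcp_rot']);t=o['tcp_pos'];print(o['t'],t,o['tcp_rot'],o['wrist_force'],o['qpos'],o['grip_width'])
M=R.as_matrix();print(M.round(3))
w=manip.get_image('wrist');save(w,'wrist17');print(w['xyz'],w['attitude'])
s=manip.get_image('side');c=manip.get_image('scene')
a=s['image'][110:230,310:400][:,:,::-1];cv2.imwrite('pics/si6.png',cv2.resize(a,None,fx=5,fy=5,interpolation=cv2.INTER_CUBIC))
a=c['image'][90:190,240:340][:,:,::-1];cv2.imwrite('pics/sc6.png',cv2.resize(a,None,fx=6,fy=6,interpolation=cv2.INTER_CUBIC))
for q in (0,20,40,60):
  for k in (42.5,-42.5):
    P=t-q*M[:,0]+k*M[:,2]
    print(q,k,((proj(s,P)-[310,110])*5).round(),((proj(c,P)-[240,90])*6).round(),proj(w,P).round())
K=[607.4,83.9,206]
print(((proj(s,K)-[310,110])*5).round(),((proj(c,K)-[240,90])*6).round(),proj(w,K))
```

```text
18.3833 [607.60716956  83.63685572 218.09295556] [ -59.77354958   89.93348619 -156.74807931] [-0.15898641 -0.02117132 -0.53088062] [ 1.35673083e+00  1.85700510e+01  7.90802521e+01 -2.50228072e-02
  8.24114137e+01  9.83345784e+01] 1.0005648315838256
[[-0.001  0.993 -0.121]
 [-0.    -0.121 -0.993]
 [-1.    -0.001  0.001]]
[677.54709367  74.0875681  394.65374594] [ 1.63990929e+02 -4.32093442e-02 -9.69988977e+01]
0 42.5 [[171. 228.]] [[265. 313.]] [[396. 232.]]
0 -42.5 [[ 69. 281.]] [[362. 472.]] [[250. 232.]]
20 42.5 [[172. 202.]] [[260. 282.]] [[404. 246.]]
20 -42.5 [[ 69. 254.]] [[359. 443.]] [[242. 246.]]
40 42.5 [[173. 175.]] [[256. 249.]] [[414. 264.]]
40 -42.5 [[ 70. 226.]] [[356. 412.]] [[231. 264.]]
60 42.5 [[174. 147.]] [[251. 215.]] [[427. 286.]]
60 -42.5 [[ 70. 198.]] [[353. 380.]] [[218. 286.]]
[[120. 270.]] [[315. 409.]] [[322.77582156 224.77157253]]
```

View pics/wrist17.png

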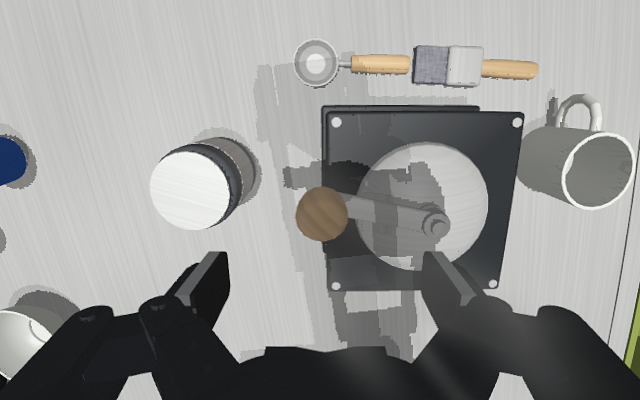

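View pics/si6.png

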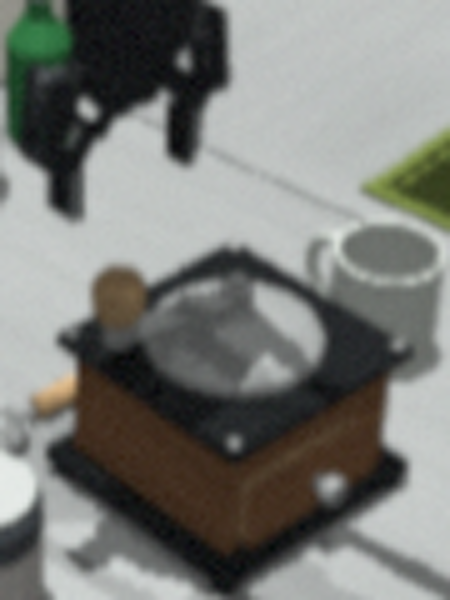

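View pics/sc6.png

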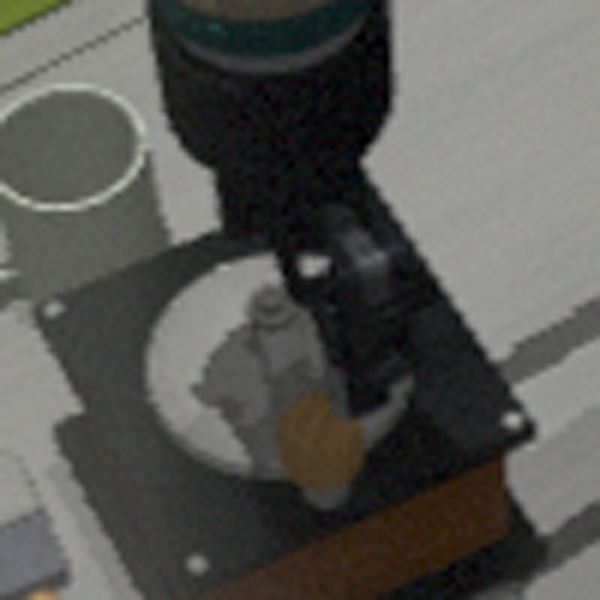

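Run:
```python
from h import *
w=manip.get_image('wrist');s=CAM['side'];c=CAM['scene']
for r in manip.outline_of(w,'knob')[:2]:
    m=r['region'];ys,xs=np.nonzero(m);print(r['score'],r['bbox'],xs.mean(),ys.mean())
P=atz(w,[(322,214)],206)[0];print(P,np.linalg.norm((P-C)[:2]))
hub=atz(w,[(434,223)],163)[0];print('hub',hub)
riv=atz(w,[(337,122),(518,122),(337,286),(492,284)],119);print(riv.round(1),riv.mean(0))
print(tri([(w,(322,214)),(s,(310+120/5,110+282/5)),(c,(240+322/6,90+428/6))]))
print(tri([(w,(322,214)),(s,(310+120/5,110+282/5))]),tri([(w,(322,214)),(c,(240+322/6,90+428/6))]))
o=manip.observe();print(o['t'])
```

```text
0.59 [295.1, 183.7, 448.1, 239.8] 360.7360248447205 212.9503105590062
[613.24574572  83.1349077  206.        ] 90.65760647958089
hub [581.16521701   1.4256184  163.        ]
[[662.4  65.1 119. ]
 [644.9 -87.1 119. ]
 [510.2  82.3 119. ]
 [492.4 -67.7 119. ]] [577.47082921  -1.827594   119.        ]
[608.01436393  84.38391281 195.36527149]
[609.17975563  83.05379835 195.64020211] [606.61311462  83.90922765 190.41988891]
18.6333
```

Run:
```python
from h import *
w=manip.get_image('wrist')
img=cv2.cvtColor(w['image'],cv2.COLOR_RGB2HSV)
m=((img[...,0]>8)&(img[...,0]<25)&(img[...,1]>90)).astype(np.uint8);m[:150]=0;m[260:]=0
n,l,st,ce=cv2.connectedComponentsWithStats(m);i=1+np.argmax(st[1:,4]);print(st[i],ce[i])
a=np.linspace(0,2*np.pi,60)
for x in (605,607,609,611,613):
  P=np.array([[x+17.5*np.cos(t),83.5+17.5*np.sin(t),z] for z in (168,175,200,206) for t in a]);q=proj(w,P);print(x,q.min(0),q.max(0))
o=manip.observe();print(o['tcp_pos'],w['xyz'],w['attitude'])
```

```text
[333 234   2   2   3] [333.66666667 234.33333333]
605 [294.86102416 184.94730466] [351.17247473 252.40416502]
607 [294.38177564 182.25171869] [350.84996022 249.54627697]
609 [293.90018637 179.54395843] [350.52539276 246.67197525]
611 [293.41625395 176.82400629] [350.19876285 243.78119782]
613 [292.92997629 174.09184579] [349.87006111 240.87388352]
[607.08322184  83.16576085 219.56348633] [676.54549024  73.53721072 396.17544193] [ 1.64099254e+02 -2.41808625e-02 -9.70407470e+01]
```

Emit:
carry_out([
  [1,0.007,0.001,-0.001,0,0,0],
  [1,0.007,0,0,0,0,0],
  [1,0.007,0,0,0,0,0],
  [1,0.007,0,0,0,0,0],
  [1,0.007,0,0,0,0,0],
  [1,0.007,0,0,0,0,0],
  [1,0.007,0,0,0,0,0],
  [1,0.007,0,0,0,0,0],
  [1,0.007,0,0,0,0,0],
  [1,0.007,0,0,0,0,0],
  [1,0.007,0,0,0,0,0],
  [1,0.007,0,0,0,0,0],
  [1,0,0,0,0,0,0],
])

```text
t: 19.77
tcp_pos: [607.7, 84.2, 133.5]
tcp_rot: [-73.6, 89.9, -170.6]
wrist_force: [0.4, 0.4, -1.6]
grip_width: 1.003
```

Run:
```python
from h import *
o=manip.observe();R=Rt(o['tcp_rot']);t=o['tcp_pos'];print(o['t'],t,o['tcp_rot'],o['wrist_force'])
w=manip.get_image('wrist');save(w,'wrist18')
s=manip.get_image('side')
a=s['image'][120:210,310:400][:,:,::-1];cv2.imwrite('pics/si7.png',cv2.resize(a,None,fx=6,fy=6,interpolation=cv2.INTER_CUBIC))
```

```text
19.7667 [607.73971797  84.15646874 133.46088279] [ -73.57621782   89.88232629 -170.58260283] [ 0.39965005  0.3505843  -1.56619026]
```

View pics/wrist18.png

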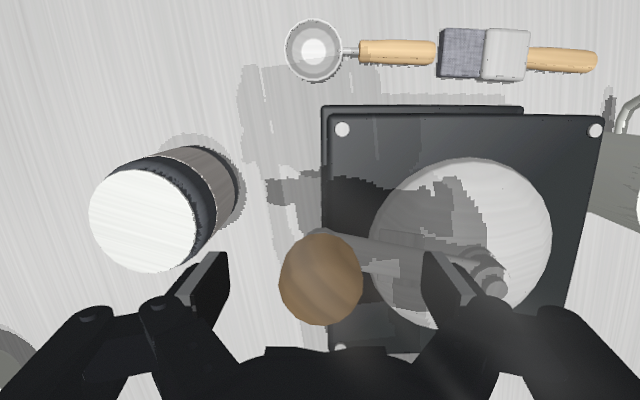

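View pics/si7.png

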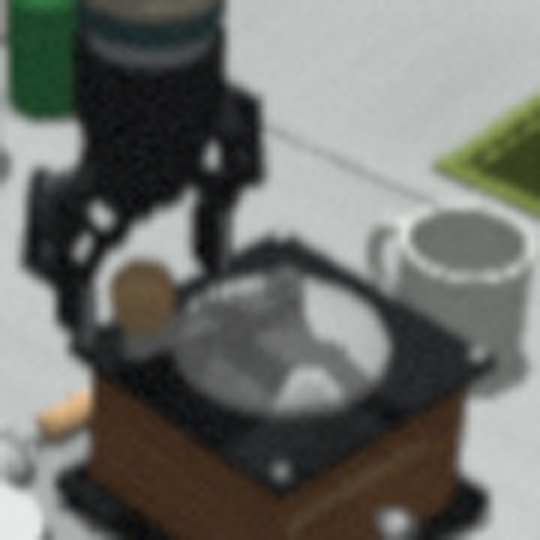

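Run:
```python
from h import *
w=manip.get_image('wrist')
o=manip.observe();R=Rt(o['tcp_rot']).as_matrix();t=o['tcp_pos'];print(t)
for q in (19,46,54,73):print(q,proj(w,t-q*R[:,0]))
a=np.linspace(0,2*np.pi,60)
for x in (604,607,610,613):
 for zs in ((206,),(200,)):
  P=np.array([[x+17.5*np.cos(t),84+17.5*np.sin(t),z] for z in zs for t in a]);q=proj(w,P);print(x,zs,q.min(0),q.max(0))
```

```text
[609.06287228  84.22224141 135.41555343]
19 [[322.69446381 244.99636319]]
46 [[322.31401396 270.00907653]]
54 [[322.17433498 279.20976558]]
73 [[321.77279057 305.71331089]]
604 (206,) [277.68382591 271.65095403] [370.47988542 350.90124233]
604 (200,) [279.76122726 263.91710189] [368.47135312 340.53041415]
607 (206,) [276.34585764 264.19996674] [369.84303551 344.72152617]
607 (200,) [278.50056045 256.75444511] [367.84785336 334.52620996]
610 (206,) [274.99045624 256.63166543] [369.19693345 338.44134738]
610 (200,) [277.22431313 249.48558869] [367.21319235 328.42992553]
613 (206,) [273.61750302 248.94475555] [368.53849894 332.05924717]
613 (200,) [275.93239037 242.10946733] [366.56719172 322.24032417]
```

Emit:
carry_out([
  [0,0,0,0,0,0,0],
  [0,0,0,0,0,0,0],
  [0,0,0,0,0,0,0],
  [0,0,0,0,0,0,0],
  [0,0,0,0,0,0,0],
  [0,0,0,0,0,0,0],
  [0,0,0,0,0,0,0],
  [0,0,0,0,0,0,0],
])

```text
t: 20.58
tcp_pos: [609.6, 85.5, 136.1]
tcp_rot: [127.7, 89.8, 30.7]
wrist_force: [0.4, 5.2, 4.8]
grip_width: 0.379
```

Run:
```python
from h import *
o=manip.observe();R=Rt(o['tcp_rot']);t=o['tcp_pos'];print(o['t'],t,o['tcp_rot'],o['wrist_force'],o['grip_width'])
w=manip.get_image('wrist');save(w,'wrist19')
s=manip.get_image('side')
a=s['image'][120:210,310:400][:,:,::-1];cv2.imwrite('pics/si8.png',cv2.resize(a,None,fx=6,fy=6,interpolation=cv2.INTER_CUBIC))
```

```text
20.5833 [609.64386843  85.48198253 136.1110911 ] [127.71534605  89.78660641  30.71187457] [0.36775879 5.18443226 4.76634254] 0.3793848777931493
```

View pics/wrist19.png

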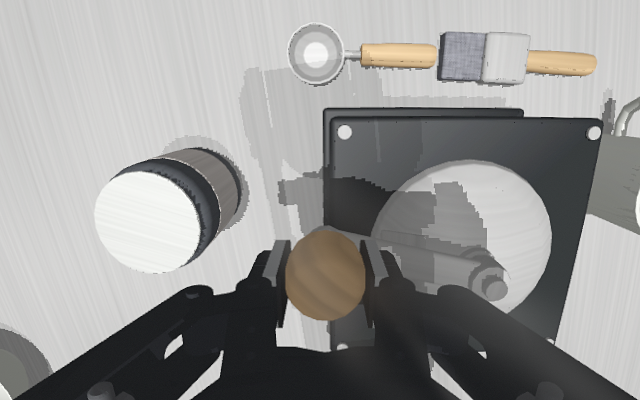

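View pics/si8.png

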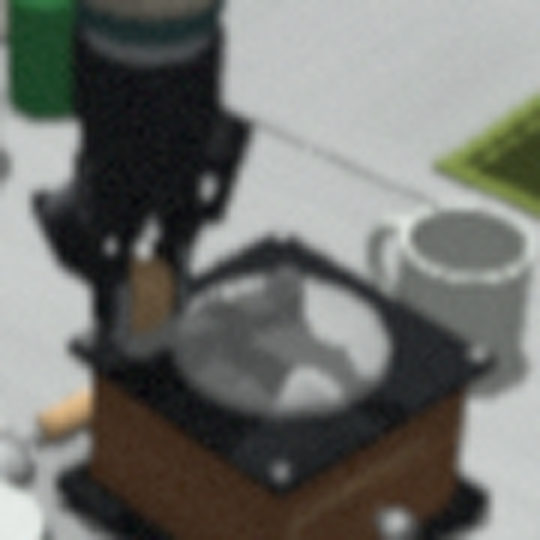

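Emit:
carry_out([
  [0,0.001,0.0004,-0.001,0,0,0],
  [0,0.001,0,0,0,0,0],
  [0,0.001,0,0,0,0,0],
  [0,0,0,0,0,0,0],
  [0,0,0,0,0,0,0],
])

```text
t: 21.1
tcp_pos: [611.7, 84.8, 135.7]
tcp_rot: [90.5, 89.6, -6.5]
wrist_force: [-1.3, 2.2, 14.6]
grip_width: 0.379
```

Run:
```python
from h import *
o=manip.observe();R=Rt(o['tcp_rot']);t=o['tcp_pos'];print(o['t'],t,R.as_matrix().round(4),o['wrist_force'],o['grip_width'],o['ft_torque'])
```

```text
21.1 [611.67898231  84.84927752 135.71964984] [[ 7.600e-03  9.925e-01 -1.218e-01]
 [-9.000e-04 -1.217e-01 -9.926e-01]
 [-1.000e+00  7.700e-03 -1.000e-04]] [-1.25779137  2.21958312 14.56184638] 0.3786505514047707 [0.32698084 0.02069103 0.00922586]
```

```bash
cat > circ.py <<'E'
from h import *
def circ(a0,das,down=None,extra=(0,0),op=0,r=90):
    """rows for circle from angle a0 (deg, world), each da deg clockwise; extra = world xy mm spread evenly; down mm list"""
    M=tiltR(0).as_matrix();rows=[];a=a0;p=np.zeros(3);tgt=np.zeros(3);n=len(das)
    for i,d in enumerate(das):
        b=a-d
        tgt=tgt+r*np.array([np.cos(np.radians(b))-np.cos(np.radians(a)),np.sin(np.radians(b))-np.sin(np.radians(a)),0])+np.array([extra[0]/n,extra[1]/n,0])
        if down is not None: tgt[2]-=down[i] if i<len(down) else 0
        v=np.round(M.T@(tgt-p)/1000,4);rows.append([op,*v,0,0,0]);p=p+M@v*1000;a=b
    show(rows);print('end angle',a,'n',n)
E
python3 -c "
from circ import *
circ(69.3,[1,2.5,4,5.5,7]+[7.5]*13,[1,1,1,1])"
```

```text
[[0,0.001,0.0015,0.0004,0,0,0],[0,0.001,0.0038,0.0011,0,0,0],[0,0.001,0.0059,0.002,0,0,0],[0,0.001,0.0079,0.0035,0,0,0],[0,0,0.0095,0.0056,0,0,0],[0,0,0.0094,0.0071,0,0,0],[0,0,0.0083,0.0083,0,0,0],[0,0,0.0072,0.0094,0,0,0],[0,0,0.0059,0.0102,0,0,0],[0,0,0.0045,0.0108,0,0,0],[0,0,0.003,0.0114,0,0,0],[0,0,0.0016,0.0117,0,0,0],[0,0,0,0.0117,0,0,0],[0,0,-0.0015,0.0117,0,0,0],[0,0,-0.0031,0.0114,0,0,0],[0,0,-0.0045,0.0109,0,0,0],[0,0,-0.0058,0.0102,0,0,0],[0,0,-0.0072,0.0093,0,0,0]]
end angle -48.2 n 18
```

Emit:
carry_out([
  [0,0.001,0.0015,0.0004,0,0,0],
  [0,0.001,0.0038,0.0011,0,0,0],
  [0,0.001,0.0059,0.002,0,0,0],
  [0,0.001,0.0079,0.0035,0,0,0],
  [0,0,0.0095,0.0056,0,0,0],
  [0,0,0.0094,0.0071,0,0,0],
])

```text
t: 21.6
tcp_pos: [648.1, 59.3, 135.2]
tcp_rot: [80.1, 89.3, -16.8]
wrist_force: [-2.9, -1.1, 25.4]
grip_width: 0.378
```

```bash
cat >> circ.py <<'E'
def st():
    o=manip.observe();t=o['tcp_pos'];M=Rt(o['tcp_rot']).as_matrix();g=t-52*M[:,0];d=g-C
    a=np.degrees(np.arctan2(d[1],d[0]));f=o['wrist_force'];er=np.array([np.cos(np.radians(a)),np.sin(np.radians(a))])
    print('t',o['t'],'tcp',t.round(1),'grasp',g.round(1),'ang',a.round(1),'rad',np.hypot(d[0],d[1]).round(1),'F',f.round(1),'Frad',(f[:2]@er).round(1),'Ftan(cw+)',(f[0]*er[1]-f[1]*er[0]).round(1),'grip',round(o['grip_width'],3),'x',M[:,0].round(3))
E
python3 -c "
from circ import *
st()"
```

```text
t 21.6 tcp [648.1  59.3 135.2] grasp [647.5  59.5 187.2] ang 41.1 rad 91.5 F [-2.9 -1.1 25.4] Frad -3.0 Ftan(cw+) -1.1 grip 0.378 x [ 0.011 -0.003 -1.   ]
```

Emit:
carry_out([
  [0,0.001,0.0083,0.0083,0,0,0],
  [0,0,0.0072,0.0094,0,0,0],
  [0,0,0.0059,0.0102,0,0,0],
  [0,0,0.0045,0.0108,0,0,0],
  [0,0,0.003,0.0114,0,0,0],
  [0,0,0.0016,0.0117,0,0,0],
])

```text
t: 22.1
tcp_pos: [669.6, -2.7, 134.7]
tcp_rot: [108.0, 89.4, 11.0]
wrist_force: [-4.6, 5.0, 27.7]
grip_width: 0.383
```

```bash
python3 -c "
from circ import *
st()"
```

```text
t 22.1 tcp [669.6  -2.7 134.7] grasp [669.1  -2.8 186.7] ang -1.4 rad 90.7 F [-4.6  5.  27.7] Frad -4.8 Ftan(cw+) -4.9 grip 0.383 x [ 0.01   0.002 -1.   ]
```

Emit:
carry_out([
  [0,0,-0.0002,0.0117,0,0,0],
  [0,0,-0.0017,0.0117,0,0,0],
  [0,0,-0.0033,0.0114,0,0,0],
  [0,0,-0.0047,0.0109,0,0,0],
  [0,0,-0.006,0.0102,0,0,0],
  [0,0,-0.0074,0.0093,0,0,0],
])

```text
t: 22.6
tcp_pos: [639.7, -66.5, 135.1]
tcp_rot: [92.1, 89.3, -5.0]
wrist_force: [-2.7, 5.4, 29.2]
grip_width: 0.381
```

```bash
python3 -c "
from circ import *
st()
w=manip.get_image('scene');save(w,'sceneB')
a=w['image'][90:270,200:370][:,:,::-1];cv2.imwrite('pics/scB.png',cv2.resize(a,None,fx=3.3,fy=3.3,interpolation=cv2.INTER_CUBIC))
circ(-48.2,[7.5]*12)"
```

```text
t 22.6 tcp [639.7 -66.5 135.1] grasp [639.1 -66.4 187.1] ang -47.4 rad 89.5 F [-2.7  5.4 29.2] Frad -5.8 Ftan(cw+) -1.7 grip 0.381 x [ 0.013 -0.001 -1.   ]
[[0,0,-0.0083,0.0083,0,0,0],[0,0,-0.0094,0.0072,0,0,0],[0,0,-0.0101,0.0059,0,0,0],[0,0,-0.0109,0.0045,0,0,0],[0,0,-0.0114,0.0031,0,0,0],[0,0,-0.0117,0.0015,0,0,0],[0,0,-0.0117,0,0,0,0],[0,0,-0.0117,-0.0015,0,0,0],[0,0,-0.0114,-0.003,0,0,0],[0,0,-0.0109,-0.0045,0,0,0],[0,0,-0.0102,-0.0059,0,0,0],[0,0,-0.0093,-0.0072,0,0,0]]
end angle -138.2 n 12
```

View pics/scB.png

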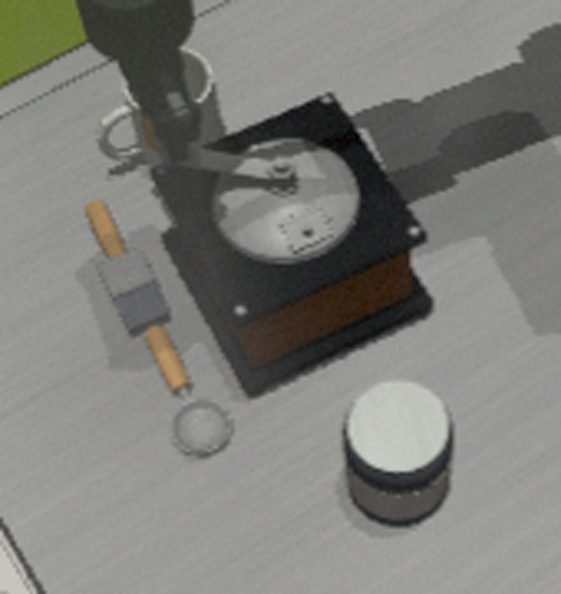

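Emit:
carry_out([
  [0,0,-0.0083,0.008,0,0,0],
  [0,0,-0.0094,0.0069,0,0,0],
  [0,0,-0.0101,0.0056,0,0,0],
  [0,0,-0.0109,0.0042,0,0,0],
  [0,0,-0.0114,0.0028,0,0,0],
  [0,0,-0.0117,0.0013,0,0,0],
  [0,0,-0.0117,0,0,0,0],
  [0,0,-0.0117,-0.0015,0,0,0],
  [0,0,-0.0114,-0.003,0,0,0],
  [0,0,-0.0109,-0.0045,0,0,0],
  [0,0,-0.0102,-0.0059,0,0,0],
  [0,0,-0.0093,-0.0072,0,0,0],
])

```text
t: 23.65
tcp_pos: [514.7, -62.2, 135.0]
tcp_rot: [62.7, 88.9, -34.2]
wrist_force: [-2.2, -5.8, 35.9]
grip_width: 0.38
```

```bash
python3 -c "
from circ import *
st()
circ(-138.2,[7.5]*12)"
```

```text
t 23.65 tcp [514.7 -62.2 135. ] grasp [513.9 -61.6 187. ] ang -136.7 rad 88.9 F [-2.2 -5.8 35.9] Frad 5.6 Ftan(cw+) -2.7 grip 0.38 x [ 0.016 -0.011 -1.   ]
[[0,0,-0.0083,-0.0083,0,0,0],[0,0,-0.0072,-0.0094,0,0,0],[0,0,-0.0059,-0.0101,0,0,0],[0,0,-0.0045,-0.0109,0,0,0],[0,0,-0.0031,-0.0114,0,0,0],[0,0,-0.0015,-0.0117,0,0,0],[0,0,0,-0.0117,0,0,0],[0,0,0.0015,-0.0117,0,0,0],[0,0,0.003,-0.0114,0,0,0],[0,0,0.0045,-0.0109,0,0,0],[0,0,0.0059,-0.0102,0,0,0],[0,0,0.0072,-0.0093,0,0,0]]
end angle -228.2 n 12
```

```bash
python3 -c "
from circ import *
P=np.array([(611.3,84.9),(647.5,59.5),(669.1,-2.8),(639.1,-66.4),(513.9,-61.6)])
s=least_squares(lambda c:np.hypot(*(P-c[:2]).T)-90,[578,0]);print(s.x,s.fun)
s=least_squares(lambda c:np.hypot(*(P-c[:2]).T)-c[2],[578,0,90]);print(s.x,s.fun)
"
```

```text
[579.1444751    0.74104515] [0.09277143 0.13929531 0.02519348 0.01435946 0.23994371]
[579.01362321   0.77810115  90.15540107] [-0.0504401   0.05903907  0.00200623 -0.02621628  0.01561107]
```

```bash
sed -i 's/^C=np.array.*/C=np.array([579.05,0.77,0])/' h.py; python3 -c "
from circ import *
circ(-136.8,[7.6]*12,[-.4]*4,extra=(-.7,-.8))"
```

```text
[[0,-0.0004,-0.0087,-0.0082,0,0,0],[0,-0.0004,-0.0075,-0.0092,0,0,0],[0,-0.0004,-0.0062,-0.0101,0,0,0],[0,-0.0004,-0.0049,-0.0109,0,0,0],[0,0,-0.0033,-0.0114,0,0,0],[0,0,-0.0018,-0.0117,0,0,0],[0,0,-0.0002,-0.0118,0,0,0],[0,0,0.0013,-0.0118,0,0,0],[0,0,0.003,-0.0115,0,0,0],[0,0,0.0044,-0.011,0,0,0],[0,0,0.0058,-0.0103,0,0,0],[0,0,0.0072,-0.0094,0,0,0]]
end angle -227.99999999999994 n 12
```

Emit:
carry_out([
  [0,-0.0004,-0.0087,-0.0082,0,0,0],
  [0,-0.0004,-0.0075,-0.0092,0,0,0],
  [0,-0.0004,-0.0062,-0.0101,0,0,0],
  [0,-0.0004,-0.0049,-0.0109,0,0,0],
  [0,0,-0.0033,-0.0114,0,0,0],
  [0,0,-0.0018,-0.0117,0,0,0],
  [0,0,-0.0002,-0.0118,0,0,0],
  [0,0,0.0013,-0.0118,0,0,0],
  [0,0,0.003,-0.0115,0,0,0],
  [0,0,0.0044,-0.011,0,0,0],
  [0,0,0.0058,-0.0103,0,0,0],
  [0,0,0.0072,-0.0094,0,0,0],
])

```text
t: 24.65
tcp_pos: [520.1, 68.8, 135.1]
tcp_rot: [80.0, 89.1, -16.9]
wrist_force: [0.8, -4.0, 26.8]
grip_width: 0.382
```

```bash
cat >> circ.py <<'E'
def nxt(da,n,down=0,k=4.0,a=None,op=0):
    o=manip.observe();t=o['tcp_pos'];M=Rt(o['tcp_rot']).as_matrix();g=t-52*M[:,0]
    cmd=(g[:2]-o['wrist_force'][:2]/k)-C[:2]
    a=np.degrees(np.arctan2(cmd[1],cmd[0]));ex=90*np.array([np.cos(np.radians(a)),np.sin(np.radians(a))])-cmd
    print('cmd ang',a,'extra',ex)
    circ(a,[da]*n if np.isscalar(da) else da,[down/4]*4,extra=ex)
E
python3 -c "
from circ import *
st()
nxt(7.5,12)"
```

```text
t 24.65 tcp [520.1  68.8 135.1] grasp [519.3  69.1 187.1] ang 131.2 rad 90.8 F [ 0.8 -4.  26.8] Frad -3.6 Ftan(cw+) -2.0 grip 0.382 x [ 0.016 -0.005 -1.   ]
cmd ang 130.8724378092698 extra [ 1.09870807 -1.26961689]
[[0,0,0.0086,-0.0081,0,0,0],[0,0,0.0095,-0.0069,0,0,0],[0,0,0.0104,-0.0057,0,0,0],[0,0,0.011,-0.0042,0,0,0],[0,0,0.0116,-0.0028,0,0,0],[0,0,0.0118,-0.0013,0,0,0],[0,0,0.0118,0.0003,0,0,0],[0,0,0.0118,0.0018,0,0,0],[0,0,0.0114,0.0033,0,0,0],[0,0,0.0109,0.0048,0,0,0],[0,0,0.0102,0.0061,0,0,0],[0,0,0.0094,0.0074,0,0,0]]
end angle 40.8724378092698 n 12
```

Emit:
carry_out([
  [0,0,0.0086,-0.0081,0,0,0],
  [0,0,0.0095,-0.0069,0,0,0],
  [0,0,0.0104,-0.0057,0,0,0],
  [0,0,0.011,-0.0042,0,0,0],
  [0,0,0.0116,-0.0028,0,0,0],
  [0,0,0.0118,-0.0013,0,0,0],
  [0,0,0.0118,0.0003,0,0,0],
  [0,0,0.0118,0.0018,0,0,0],
  [0,0,0.0114,0.0033,0,0,0],
  [0,0,0.0109,0.0048,0,0,0],
  [0,0,0.0102,0.0061,0,0,0],
  [0,0,0.0094,0.0074,0,0,0],
])

```text
t: 25.65
tcp_pos: [647.5, 60.0, 135.4]
tcp_rot: [94.9, 89.2, -2.1]
wrist_force: [0.1, 2.7, 21.5]
grip_width: 0.38
```

```bash
python3 -c "
from circ import *
st()
nxt(7.5,12,0.8)"
```

```text
t 25.65 tcp [647.5  60.  135.4] grasp [646.8  60.  187.4] ang 41.2 rad 90.0 F [ 0.1  2.7 21.5] Frad 1.8 Ftan(cw+) -2.0 grip 0.38 x [ 0.014 -0.001 -1.   ]
cmd ang 40.85289489996527 extra [0.36343972 0.31429873]
[[0,0.0002,0.0082,0.0084,0,0,0],[0,0.0002,0.0071,0.0094,0,0,0],[0,0.0002,0.0057,0.0103,0,0,0],[0,0.0002,0.0044,0.0109,0,0,0],[0,0,0.0029,0.0114,0,0,0],[0,0,0.0014,0.0117,0,0,0],[0,0,-0.0002,0.0117,0,0,0],[0,0,-0.0017,0.0116,0,0,0],[0,0,-0.0032,0.0113,0,0,0],[0,0,-0.0046,0.0108,0,0,0],[0,0,-0.0061,0.0101,0,0,0],[0,0,-0.0072,0.0092,0,0,0]]
end angle -49.14710510003473 n 12
```

Lean is 21.5 N; I add about 2 mm ahead of the heavy point.

Emit:
carry_out([
  [0,0.0007,0.0082,0.0084,0,0,0],
  [0,0.0007,0.0071,0.0094,0,0,0],
  [0,0.0007,0.0057,0.0103,0,0,0],
  [0,0,0.0044,0.0109,0,0,0],
  [0,0,0.0029,0.0114,0,0,0],
  [0,0,0.0014,0.0117,0,0,0],
  [0,0,-0.0002,0.0117,0,0,0],
  [0,0,-0.0017,0.0116,0,0,0],
  [0,0,-0.0032,0.0113,0,0,0],
  [0,0,-0.0046,0.0108,0,0,0],
  [0,0,-0.0061,0.0101,0,0,0],
  [0,0,-0.0072,0.0092,0,0,0],
])

```text
t: 26.65
tcp_pos: [638.2, -67.9, 135.1]
tcp_rot: [87.4, 89.1, -9.6]
wrist_force: [-1.3, 4.0, 30.0]
grip_width: 0.381
```

```bash
python3 -c "
from circ import *
st()
nxt(7.5,12)"
```

```text
t 26.65 tcp [638.2 -67.9 135.1] grasp [637.4 -67.8 187.1] ang -49.6 rad 90.0 F [-1.3  4.  30. ] Frad -3.9 Ftan(cw+) -1.7 grip 0.381 x [ 0.016 -0.003 -1.   ]
cmd ang -49.85112220014081 extra [-0.65714271  0.77903225]
[[0,0,-0.0086,0.008,0,0,0],[0,0,-0.0096,0.0069,0,0,0],[0,0,-0.0104,0.0055,0,0,0],[0,0,-0.0111,0.0042,0,0,0],[0,0,-0.0115,0.0026,0,0,0],[0,0,-0.0118,0.0012,0,0,0],[0,0,-0.0118,-0.0004,0,0,0],[0,0,-0.0117,-0.0019,0,0,0],[0,0,-0.0113,-0.0034,0,0,0],[0,0,-0.0108,-0.0049,0,0,0],[0,0,-0.0101,-0.0062,0,0,0],[0,0,-0.0092,-0.0075,0,0,0]]
end angle -139.85112220014082 n 12
```

Emit:
carry_out([
  [0,0,-0.0086,0.008,0,0,0],
  [0,0,-0.0096,0.0069,0,0,0],
  [0,-0.0003,-0.0104,0.0055,0,0,0],
  [0,-0.0003,-0.0111,0.0042,0,0,0],
  [0,-0.0003,-0.0115,0.0026,0,0,0],
  [0,-0.0003,-0.0118,0.0012,0,0,0],
  [0,-0.0003,-0.0118,-0.0004,0,0,0],
  [0,0,-0.0117,-0.0019,0,0,0],
  [0,0,-0.0113,-0.0034,0,0,0],
  [0,0,-0.0108,-0.0049,0,0,0],
  [0,0,-0.0101,-0.0062,0,0,0],
  [0,0,-0.0092,-0.0075,0,0,0],
])

```text
t: 27.65
tcp_pos: [511.5, -58.7, 135.1]
tcp_rot: [70.1, 89.0, -26.9]
wrist_force: [-0.3, -2.0, 30.5]
grip_width: 0.382
```

```bash
python3 -c "
from circ import *
st()
nxt(7.5,12)"
```

```text
t 27.65 tcp [511.5 -58.7 135.1] grasp [510.6 -58.2 187.1] ang -139.2 rad 90.3 F [-0.3 -2.  30.5] Frad 1.6 Ftan(cw+) -1.3 grip 0.382 x [ 0.016 -0.008 -1.   ]
cmd ang -139.4297418847368 extra [-0.03967458 -0.03396952]
[[0,0,-0.0082,-0.0085,0,0,0],[0,0,-0.0069,-0.0095,0,0,0],[0,0,-0.0057,-0.0103,0,0,0],[0,0,-0.0043,-0.0109,0,0,0],[0,0,-0.0028,-0.0115,0,0,0],[0,0,-0.0013,-0.0117,0,0,0],[0,0,0.0002,-0.0117,0,0,0],[0,0,0.0018,-0.0117,0,0,0],[0,0,0.0033,-0.0113,0,0,0],[0,0,0.0047,-0.0108,0,0,0],[0,0,0.0061,-0.01,0,0,0],[0,0,0.0074,-0.0092,0,0,0]]
end angle -229.4297418847368 n 12
```

Emit:
carry_out([
  [0,0,-0.0082,-0.0085,0,0,0],
  [0,0,-0.0069,-0.0095,0,0,0],
  [0,0,-0.0057,-0.0103,0,0,0],
  [0,0,-0.0043,-0.0109,0,0,0],
  [0,0,-0.0028,-0.0115,0,0,0],
  [0,0,-0.0013,-0.0117,0,0,0],
  [0,0,0.0002,-0.0117,0,0,0],
  [0,0,0.0018,-0.0117,0,0,0],
  [0,0,0.0033,-0.0113,0,0,0],
  [0,0,0.0047,-0.0108,0,0,0],
  [0,0,0.0061,-0.01,0,0,0],
  [0,0,0.0074,-0.0092,0,0,0],
])

```text
t: 28.65
tcp_pos: [521.9, 70.4, 135.0]
tcp_rot: [82.0, 89.0, -15.0]
wrist_force: [0.1, -4.0, 29.7]
grip_width: 0.381
```

```bash
python3 -c "
from circ import *
st()
nxt(7.5,12)"
```

```text
t 28.65 tcp [521.9  70.4 135. ] grasp [521.1  70.6 187. ] ang 129.7 rad 90.7 F [ 0.1 -4.  29.7] Frad -3.1 Ftan(cw+) -2.5 grip 0.381 x [ 0.016 -0.004 -1.   ]
cmd ang 129.3136680599277 extra [ 0.96244864 -1.17531031]
[[0,0,0.0088,-0.0079,0,0,0],[0,0,0.0097,-0.0067,0,0,0],[0,0,0.0105,-0.0053,0,0,0],[0,0,0.0112,-0.004,0,0,0],[0,0,0.0115,-0.0024,0,0,0],[0,0,0.0119,-0.001,0,0,0],[0,0,0.0118,0.0006,0,0,0],[0,0,0.0117,0.0021,0,0,0],[0,0,0.0113,0.0036,0,0,0],[0,0,0.0108,0.0051,0,0,0],[0,0,0.01,0.0064,0,0,0],[0,0,0.0091,0.0076,0,0,0]]
end angle 39.31366805992769 n 12
```

Second pass over the drawer is done; continuing into the last turn.

Emit:
carry_out([
  [0,0,0.0088,-0.0079,0,0,0],
  [0,0,0.0097,-0.0067,0,0,0],
  [0,0,0.0105,-0.0053,0,0,0],
  [0,0,0.0112,-0.004,0,0,0],
  [0,0,0.0115,-0.0024,0,0,0],
  [0,0,0.0119,-0.001,0,0,0],
  [0,0,0.0118,0.0006,0,0,0],
  [0,0,0.0117,0.0021,0,0,0],
  [0,0,0.0113,0.0036,0,0,0],
  [0,0,0.0108,0.0051,0,0,0],
  [0,0,0.01,0.0064,0,0,0],
  [0,0,0.0091,0.0076,0,0,0],
])

```text
t: 29.65
tcp_pos: [649.2, 58.0, 135.3]
tcp_rot: [95.5, 89.1, -1.4]
wrist_force: [0.4, 2.0, 23.8]
grip_width: 0.382
```

```bash
python3 -c "
from circ import *
st()
nxt(7.5,12)"
```

```text
t 29.65 tcp [649.2  58.  135.3] grasp [648.4  58.  187.3] ang 39.5 rad 90.0 F [ 0.4  2.  23.8] Frad 1.6 Ftan(cw+) -1.3 grip 0.382 x [ 0.016 -0.    -1.   ]
cmd ang 39.33095169772305 extra [0.34107612 0.2794754 ]
[[0,0,0.008,0.0086,0,0,0],[0,0,0.0068,0.0096,0,0,0],[0,0,0.0055,0.0105,0,0,0],[0,0,0.004,0.011,0,0,0],[0,0,0.0026,0.0115,0,0,0],[0,0,0.0011,0.0117,0,0,0],[0,0,-0.0005,0.0117,0,0,0],[0,0,-0.002,0.0116,0,0,0],[0,0,-0.0035,0.0112,0,0,0],[0,0,-0.0049,0.0106,0,0,0],[0,0,-0.0063,0.0099,0,0,0],[0,0,-0.0075,0.009,0,0,0]]
end angle -50.66904830227695 n 12
```

Emit:
carry_out([
  [0,0.0006,0.008,0.0086,0,0,0],
  [0,0.0006,0.0068,0.0096,0,0,0],
  [0,0.0004,0.0055,0.0105,0,0,0],
  [0,0,0.004,0.011,0,0,0],
  [0,0,0.0026,0.0115,0,0,0],
  [0,0,0.0011,0.0117,0,0,0],
  [0,0,-0.0005,0.0117,0,0,0],
  [0,0,-0.002,0.0116,0,0,0],
  [0,0,-0.0035,0.0112,0,0,0],
  [0,0,-0.0049,0.0106,0,0,0],
  [0,0,-0.0063,0.0099,0,0,0],
  [0,0,-0.0075,0.009,0,0,0],
])

```text
t: 30.65
tcp_pos: [636.2, -69.6, 135.1]
tcp_rot: [87.5, 89.1, -9.5]
wrist_force: [-1.0, 4.4, 30.3]
grip_width: 0.383
```

```bash
python3 -c "
from circ import *
st()
nxt(7.5,12)"
```

```text
t 30.65 tcp [636.2 -69.6 135.1] grasp [635.3 -69.5 187.1] ang -51.3 rad 90.0 F [-1.   4.4 30.3] Frad -4.1 Ftan(cw+) -2.0 grip 0.383 x [ 0.016 -0.003 -1.   ]
cmd ang -51.6156956066249 extra [-0.64302834  0.81175657]
[[0,0,-0.0089,0.0078,0,0,0],[0,0,-0.0098,0.0065,0,0,0],[0,0,-0.0106,0.0052,0,0,0],[0,0,-0.0111,0.0038,0,0,0],[0,0,-0.0116,0.0023,0,0,0],[0,0,-0.0118,0.0008,0,0,0],[0,0,-0.0118,-0.0007,0,0,0],[0,0,-0.0117,-0.0023,0,0,0],[0,0,-0.0112,-0.0038,0,0,0],[0,0,-0.0107,-0.0052,0,0,0],[0,0,-0.0098,-0.0065,0,0,0],[0,0,-0.009,-0.0078,0,0,0]]
end angle -141.6156956066249 n 12
```

Emit:
carry_out([
  [0,0,-0.0089,0.0078,0,0,0],
  [0,-0.0003,-0.0098,0.0065,0,0,0],
  [0,-0.0003,-0.0106,0.0052,0,0,0],
  [0,-0.0003,-0.0111,0.0038,0,0,0],
  [0,-0.0003,-0.0116,0.0023,0,0,0],
  [0,-0.0003,-0.0118,0.0008,0,0,0],
  [0,0,-0.0118,-0.0007,0,0,0],
  [0,0,-0.0117,-0.0023,0,0,0],
  [0,0,-0.0112,-0.0038,0,0,0],
  [0,0,-0.0107,-0.0052,0,0,0],
  [0,0,-0.0098,-0.0065,0,0,0],
  [0,0,-0.009,-0.0078,0,0,0],
])

```text
t: 31.65
tcp_pos: [509.6, -56.5, 135.1]
tcp_rot: [69.4, 88.9, -27.6]
wrist_force: [-0.4, -2.9, 31.6]
grip_width: 0.382
```

```bash
python3 -c "
from circ import *
st()
nxt([7.5]*4+[6.5,4.5,2.5,1.2],8)"
```

```text
t 31.65 tcp [509.6 -56.5 135.1] grasp [508.8 -56.1 187.1] ang -141.0 rad 90.4 F [-0.4 -2.9 31.6] Frad 2.2 Ftan(cw+) -2.0 grip 0.382 x [ 0.016 -0.008 -1.   ]
cmd ang -141.351065128402 extra [-0.14322697 -0.11453701]
[[0,0,-0.0079,-0.0087,0,0,0],[0,0,-0.0066,-0.0097,0,0,0],[0,0,-0.0054,-0.0105,0,0,0],[0,0,-0.0039,-0.0111,0,0,0],[0,0,-0.0022,-0.01,0,0,0],[0,0,-0.0009,-0.007,0,0,0],[0,0,-0.0002,-0.0039,0,0,0],[0,0,-0.0001,-0.0018,0,0,0]]
end angle -186.051065128402 n 8
```

Emit:
carry_out([
  [0,0,-0.0079,-0.0087,0,0,0],
  [0,0,-0.0066,-0.0097,0,0,0],
  [0,0,-0.0054,-0.0105,0,0,0],
  [0,0,-0.0039,-0.0111,0,0,0],
  [0,0,-0.0022,-0.01,0,0,0],
  [0,0,-0.0009,-0.007,0,0,0],
  [0,0,-0.0002,-0.0042,0,0,0],
  [0,0,0,-0.0032,0,0,0],
  [0,-0.0005,0,-0.001,0,0,0],
  [0,-0.0005,0,0,0,0,0],
])

```text
t: 32.48
tcp_pos: [490.1, 13.9, 135.2]
tcp_rot: [79.7, 89.2, -17.2]
wrist_force: [-1.1, -0.4, 26.8]
grip_width: 0.383
```

```bash
python3 -c "
from circ import *
st()
w=manip.get_image('wrist');save(w,'wrist20')
c=manip.get_image('scene');a=c['image'][90:270,200:370][:,:,::-1];cv2.imwrite('pics/scC.png',cv2.resize(a,None,fx=3.3,fy=3.3,interpolation=cv2.INTER_CUBIC))
"
```

```text
t 32.4833 tcp [490.1  13.9 135.2] grasp [489.4  14.1 187.1] ang 171.6 rad 90.7 F [-1.1 -0.4 26.8] Frad 1.0 Ftan(cw+) -0.5 grip 0.383 x [ 0.014 -0.004 -1.   ]
```

View pics/wrist20.png

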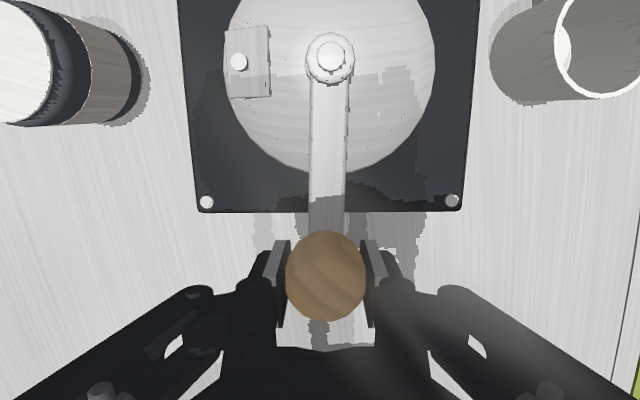

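View pics/scC.png

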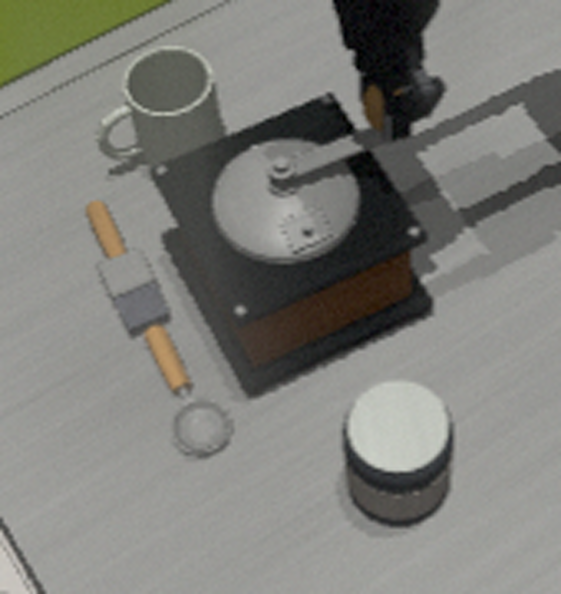

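Emit:
carry_out([
  [0,-0.001,0,0,0,0,0],
  [0,-0.001,0,0,0,0,0],
  [0,-0.001,0,0,0,0,0],
  [0,-0.001,0,0,0,0,0],
  [0,-0.001,0,0,0,0,0],
  [0,0,0,0,0,0,0],
  [0,0,0,0,0,0,0],
])

```text
t: 33.17
tcp_pos: [489.9, 13.9, 135.9]
tcp_rot: [81.0, 89.3, -16.0]
wrist_force: [5.6, -1.3, 5.4]
grip_width: 0.381
```

```bash
python3 -c "
from circ import *
st()"
```

```text
t 33.1667 tcp [489.9  13.9 135.9] grasp [489.4  14.  187.9] ang 171.6 rad 90.7 F [ 5.6 -1.3  5.4] Frad -5.8 Ftan(cw+) -0.5 grip 0.381 x [ 0.011 -0.003 -1.   ]
```

Emit:
carry_out([
  [0,-0.0006,0.0007,0,0,0,0],
  [0,-0.0006,0.0007,0,0,0,0],
  [0,0,0,0,0,0,0],
  [0.5,0,0,0,0,0,0],
  [0.6,0,0,0,0,0,0],
  [0.8,0,0,0,0,0,0],
  [1,0,0,0,0,0,0],
  [1,0,0,0,0,0,0],
  [1,0,0,0,0,0,0],
  [1,0,0,0,0,0,0],
  [1,0,0,0,0,0,0],
])

```text
t: 34.08
tcp_pos: [486.5, 15.2, 135.2]
tcp_rot: [73.6, 89.9, -23.4]
wrist_force: [0.5, 0.1, -0.0]
grip_width: 0.999
```

```bash
python3 -c "
from circ import *
st()
w=manip.get_image('wrist');save(w,'wrist21')
"
```

```text
t 34.0833 tcp [486.5  15.2 135.2] grasp [486.5  15.3 187.2] ang 171.1 rad 93.7 F [ 0.5  0.1 -0. ] Frad -0.5 Ftan(cw+) 0.2 grip 0.999 x [ 0.001 -0.    -1.   ]
```

View pics/wrist21.png

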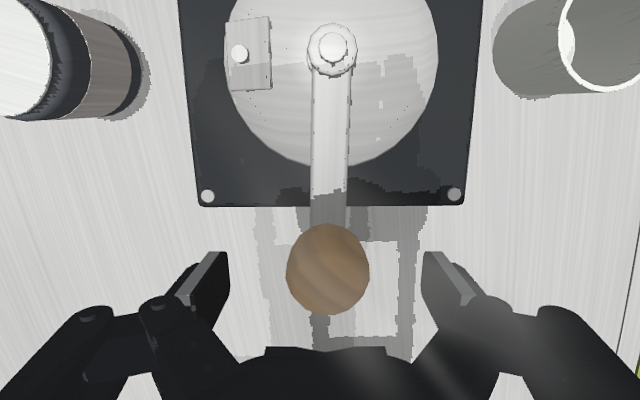

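Emit:
carry_out([
  [1,-0.004,0,0,0,0,0],
  [1,-0.008,0,0,0,0,0],
  [1,-0.012,0,0,0,0,0],
  [1,-0.012,0,0,0,0,0],
  [1,-0.012,0,0,0,0,0],
  [1,-0.012,0,0,0,0,0],
  [1,-0.012,0,0,0,0,0],
  [1,-0.012,0,0,0,0,0],
  [1,-0.012,0,0,0,0,0],
  [1,-0.012,0,0,0,0,0],
  [1,-0.008,-0.01,0,0,0,0],
  [1,0,-0.02,0,0,0,0],
  [1,0,-0.02,0,0,0,0],
  [1,0,-0.02,0,0,0,0],
  [1,0,0,0,0,0,0],
  [1,0,0,0,0,0,0],
  [1,0,0,0,0,0,0],
])

```text
t: 35.55
tcp_pos: [417.4, 23.8, 251.7]
tcp_rot: [87.2, 89.8, -9.8]
wrist_force: [0.6, -0.4, 0.1]
grip_width: 1.0
```

```bash
python3 -c "
from circ import *
st()
w=manip.get_image('wrist');save(w,'wrist22')
c=manip.get_image('side');a=c['image'][130:250,270:420][:,:,::-1];cv2.imwrite('pics/siC.png',cv2.resize(a,None,fx=4.5,fy=4.5,interpolation=cv2.INTER_CUBIC))
"
```

```text
t 35.55 tcp [417.4  23.8 251.7] grasp [417.3  23.8 303.7] ang 171.9 rad 163.4 F [ 0.6 -0.4  0.1] Frad -0.6 Ftan(cw+) -0.3 grip 1.0 x [ 0.003 -0.    -1.   ]
```

View pics/wrist22.png

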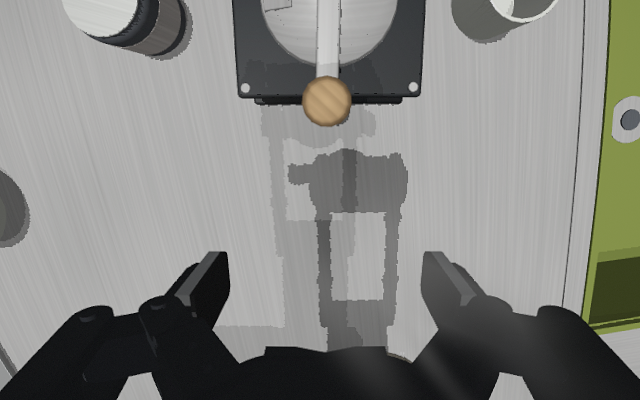

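View pics/siC.png

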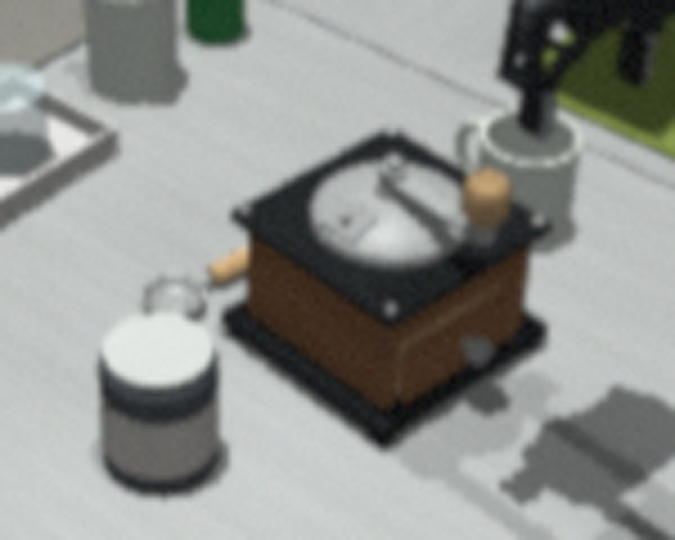

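```bash
python3 -c "
from rig import manip
print(manip.finish_job())"
```

```text
the job is handed in; nothing more can be done
None
```

I pushed the drawer home, turned the crank clockwise until the knob came over the drawer for the third time, then let go. I handed the job in at about 35.6 s of the 72 s allowed; it reports no verdict.

- **Drawer:** I pushed it by its knob until it met its stop, reaching about 6 N with no further movement. The later pictures show it shut.
- **Grinding:** The pace was about 4 s a turn, just under 2¾ turns in all, with 21 to 36 N of lean while the crank was at full pace. The knob stayed within about a degree of the commanded angle wherever I checked it. The one interruption was a single 0.05 s camera pause, just after the first heavy point.
- **Stopping point:** I let go with the crank about 1.4° past straight over the drawer by the arm's readings. In the picture it lies on the drawer's centre line.
- **Last checks:** In the last pictures the mill's rivets sit on the same pixels as at the start, within picture-reading accuracy. The tin, mug, spoon and brush look unmoved. I did not check the bowl and tumbler again, but the arm never went near them. The gripper was open and clear, with no contact force.

**Disagreement:** The fingertips showed about 33 mm behind the reported tool point, against the text. My first two tries at the drawer therefore passed over its knob with no measurable contact force. I used the position seen in the pictures for the rest of the job.

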